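Probe the marked frozen bottle

ROBOT

A 6-joint arm with a two-finger parallel gripper is mounted at the origin on the work surface. World frame = base frame: x ahead of the robot, y to its left, z up, the work surface at z = 0. Lengths are in m, angles in rad, forces in N, time in s.
With the tool pointing down it reaches from about 0.375 to 0.925 m from the base axis. Payload 5.7 kg.
Tool frame: the origin (TCP) lies between the finger pads; the fingertips stand 22 mm ahead of it and the grasp point (between the pads) lies 3 mm ahead of it (arm.tip_extent is the distance from the TCP to the fingertips, in m); y points along the fingers, z is the direction in which the jaws open and shut, and the axes are right-handed (so a half turn about y gives the same grasp; the last joint's range is limited). The gripper opens to 85 mm and grips with 20 to 120 N. Pads are 22 mm wide; open, the fingers measure 114 mm over their backs; the gripper's body (76 mm by 85 mm) begins 54 mm behind the grasp point. The pads swing forward as they close: fully open they stand 13 mm farther back than shut.
Start: joints at [1.131, 0.359, 1.51, -0, 1.272, -0.115], TCP at [0.191, 0.569, 0.253] pointing down, gripper open.
Joint ranges: [-2.97, 2.97], [-1.01, 2.36], [0.21, 2.38], [-0.96, 4.11], [0.2, 2.71], [-2.98, 2.98]. Speed limits (rad/s): [2.39, 2.39, 3.14, 3.14, 3.14, 3.14].

INTERFACE

Orientations are given as a unit quaternion [x, y, z, w].
In Python, from plant import arm, read_camera gives the robot as it stands.
- The arm moves only by the shell command python3 -m pendant 'ROWS' [FORCE]. ROWS is JSON, a list of rows, each a list of 7 numbers: the gripper's target within -1 to 1 (fully open at 1, half-way at 0, shut at -1), then the shift along the world's x, y, z in m, then the turn, a rotation vector about the world's x, y, z in rad. In form: [[jaw, tx, ty, tz, wx, wy, wz], ...]. A call has 1 to 8 rows; each row shifts and turns the pose as measured when the row begins; what a row does not reach is not made up. A row lasts 1/10 s, in which the tool goes at most 50 mm and 8.59 degrees, less where a joint would pass 70% of its speed; a pose out of reach is approached as far as the arm can. A call is refused whole if a number of a shift passes 0.05 or a number of a turn 0.15, either way. A call with a gripper value outside its range is refused whole. The fingers move at their own pace and stop on an object; FORCE is the grip in N (left out, the last holds). Time passes only in rows, so rows that do not move let the fingers close. It gives the time, the measured TCP pose, the force and the opening at its end, in the units of the state.
- arm.sense(): the state, without advancing time (a new reading comes with each control period).
- read_camera(name): name is "scene" or "top" or "wrist"; returns a dict with "frame" (420x560x3 uint8, red, green, blue), "camera_matrix" (3x3 intrinsics, pixels), "k1" (the pictures are not rectified: a ray, as slopes to the right and down, at radius r is drawn at 1 + k1 r^2 times it, then the intrinsics apply), "cam_to_world" (4x4, takes a point from camera to world coordinates); the wrist camera has in their place "mount" (4x4, takes a point from camera to tool coordinates, whose origin is the TCP and whose axes are the tool frame's). Camera axes: x right, y up, looking along -z (the intrinsics and any distortion apply to the point x, -y, -z); pixel columns grow to the right and rows downward; lengths in m; the calibration is good to about 2 mm. A picture is of the moment at which its call begins: read the wrist's pose just before it. There is no depth.
- arm.finish_job(): hands the job in, once; it reports no verdict.
The state is a dict: "time": time; "joints": joint angles; "qd": joint speeds; "tau": joint torques, N m; "tool_pos": TCP position; "orientation": TCP orientation; "wrist_force": force on the tool from outside, world axes, zero at the start; "wrist_torque": the same for the moment, N m; "gripper_width": opening from 0.0 (shut) to 1.0 (fully open).
Only numpy, scipy, OpenCV 4.12 (cv2) and the standard library are available. Lean on these libraries where they do the work, as an engineer would, in place of code of your own. Each camera call takes 0.05 s, during which the arm holds its last target.

TASK

Push the tray of small frozen milk bottles back so its long side lies snug along the metal fence, and slide it along the fence without lifting it, until the yellow spot on one blue cap is right under the thermometer's probe tip. Then press the black knob on top gently down until the sprung copper tip bears on the spot with a light, definite force (about 9 N), keep it there for about a second, and let it spring back up fully, leaving the tray in place. Handle only the tray and the knob: do not touch the bottles, do not put the probe on another cap or press it on with more than 15 N, and leave everything else on the bench where it is.

Things in the scene. Friction and masses are not known exactly. Their poses are not given: they have to be found in the camera images.
- stand: Fixed thermometer stand. Origin on the bench straight below the probe tip; x towards fence and column, y along the fence, z up. Fence: face at x = +37 mm, 30 mm high, y = -160 to 300 mm. Column at x = 105 mm, 252 mm high, read-out box on top (70 mm wide). A 24 mm wide arm (z = 134-160 mm) carries a 28 mm barrel on the z axis (z = 120-170 mm); below hangs only the probe.
- knob_top (a point): Centre of the top of the black push knob (44 mm across, 12 mm thick), 227 mm above the bench when up, straight above the probe tip (same vertical axis). Slides straight down 42 mm at most against a return spring (about 1.5 N to start, 0.08 N more per mm) and comes back up by itself; the probe goes down with it.
- tray: Loose grey tray, 72 mm (its x) by 200 mm (its y) by 38 mm high; origin at the centre of its underside. Flat sides and ends to push. Bottles in 45 mm pockets at y = -48, 0, 48 mm (1.5 mm play), floor 5 mm thick. About 0.5 kg in all; mass and friction vary. Starts in front of the fence, on the probe's +y side, long side roughly along it. Against the fence its centre line is 1 mm past the tip.
- bottle_spot: The bottle with the yellow spot, standing in one of the three pockets (any of them). 42 mm across, 66 mm high with a 40 mm blue cap; origin at the centre of its underside; cap top 71 mm above the bench when in the tray. 85 g.
- spot (a point): Centre of the yellow spot (16 mm across) in the middle of that bottle's cap top.
- bottle_b: Same bottle without spot, in another pocket of the tray. Origin under its centre.
- bottle_c: Same bottle without spot, in the third pocket of the tray. Origin under its centre.
- spare_bottle: Bystander: same bottle without spot, standing alone on the bench to the right. Origin under its centre.
- jug: Bystander: clear mug-like jug, 84 mm across, 100 mm high. Origin under its centre.
- label_roll: Bystander: roll of blank paper labels lying flat, 76 mm across, 30 mm high. Origin under its centre.
- gel_pack: Bystander: hard blue cold pack, 90 by 140 by 22 mm, lying front left. Origin under its centre.
- scraper: Bystander: spatula with white handle lying on the bench to the left. Origin on its length, on the bench.
- plunger (a joint): Travel of the knob in m: 0 up, 0.042 fully down. It carries the copper probe (8 mm thick, flat tip), clamped at a length that differs each time: the tip is 88 to 102 mm above the bench when up and meets a cap after 17 to 31 mm, to be felt. Tip is sprung: once stopped it gives from 2 N by 3 N per mm, solid after 7 mm. Felt on the knob: that plus the return spring.

How it is judged:
On the way, in this order (a step that is already met when the one before it is completed fails the run):
1. the tray lies along the fence with the yellow spot under the probe tip (horizontal distance between spot and knob_top below 0.004 m and x of tray in the frame of stand above -0.003 m and angle between the y axis of tray and the y axis of stand, either way round below 0.04 rad and height (world z) of tray below 0.004 m and value of joint plunger below 0.01 m), for 0.3 s.
2. the probe bears on the yellow spot for about a second (horizontal distance between spot and knob_top below 0.004 m and x of tray in the frame of stand above -0.003 m and angle between the y axis of tray and the y axis of stand, either way round below 0.04 rad and height (world z) of tray below 0.004 m and contact force between stand and bottle_spot above 5 N), for 0.7 s.
At the end, for the whole second after the job is handed in: Tray flat and still along the fence (gap under 4 mm, within 0.04 rad), its three bottles upright in their pockets, the yellow spot within 4 mm (horizontally) of the probe and knob axis, so the whole tip falls on it, and the knob back up within 4 mm (horizontal distance between spot and knob_top below 0.004 m and x of tray in the frame of stand above -0.003 m and angle between the y axis of tray and the y axis of stand, either way round below 0.04 rad and height (world z) of tray below 0.004 m and value of joint plunger below 0.004 m and linear speed of tray below 0.01 m/s and angle between each of bottle_spot, bottle_b, bottle_c's own z axis and vertical below 0.1 rad and z of each of bottle_spot, bottle_b, bottle_c in the frame of tray below 0.012 m); the robot touches nothing.
It fails at once if the probe is pressed on the spot with more than 15 N (contact force between stand and bottle_spot above 15 N).
It fails at once if the probe touches another cap (contact force between stand and bottle_b above 0.5 N or contact force between stand and bottle_c above 0.5 N).
It fails at once if the robot touches a bottle in the tray (contact force between any of the fingers, the arm and bottle_spot above 1 N or contact force between any of the fingers, the arm and bottle_b above 1 N or contact force between any of the fingers, the arm and bottle_c above 1 N).
It fails at once if the tray is lifted (more than 12 mm) (height (world z) of tray above 0.012 m).
It fails at once if something else on the bench is moved by more than 20 mm (distance of any of spare_bottle, jug, label_roll, gel_pack, scraper from where it was at the start of the episode above 0.02 m).
It also fails if it takes over 72 s, if anything falls off the work surface, if the arm or the gripper's body presses on something with over 40 N, if the wrist force passes 120 N, or if a joint passes its speed limit or range.

## Working session

There is one attempt and no reset: what is moved stays moved. The work goes in short steps, Python scripts to look and compute and a shell command to move; the robot and the scene stay as the last step left them, time stands still between calls to the robot, and variables do not carry over. Pictures are saved under pics/ and viewed, and the job is handed in when it is done.

```bash
ls; mkdir -p pics; python3 - <<'E'
from plant import arm, read_camera
import cv2
for n in ["scene","top","wrist"]:
    s=arm.sense(); c=read_camera(n)
    cv2.imwrite(f"pics/{n}0.png",c["frame"][:,:,::-1])
    print(n,c["camera_matrix"],c["k1"],c.get("cam_to_world",c.get("mount")))
print(s)
E
```

```text
pics
scene [[462.38964956   0.         290.25861449]
 [  0.         462.38964956 214.15847761]
 [  0.           0.           1.        ]] -0.07151155300343218 [[ 0.01102259 -0.78570977  0.6184971   1.22076907]
 [ 0.99983058  0.017779    0.00476706  0.04839544]
 [-0.01474178  0.61833976  0.78577262  1.15256103]
 [ 0.          0.          0.          1.        ]]
top [[490.57997074   0.         288.56942012]
 [  0.         490.57997074 201.80725526]
 [  0.           0.           1.        ]] -0.15512211807322637 [[ 0.02558572  0.98502706 -0.17049066  0.1804283 ]
 [-0.99966959  0.02563124 -0.00193443  0.06830779]
 [ 0.00246442  0.17048382  0.98535739  1.77823986]
 [ 0.          0.          0.          1.        ]]
wrist [[299.90692693   0.         279.03680253]
 [  0.         299.90692693 211.95813722]
 [  0.           0.           1.        ]] -0.010652651413163971 [[ 5.87379402e-04 -9.60951027e-01 -2.76717869e-01 -6.97064363e-02]
 [-7.14329035e-04  2.76717443e-01 -9.60951064e-01 -1.19503888e-01]
 [ 9.99999572e-01  7.62110469e-04 -5.23897093e-04 -4.94991067e-04]
 [ 0.00000000e+00  0.00000000e+00  0.00000000e+00  1.00000000e+00]]
{'time': 0.1, 'joints': array([ 1.13087415e+00,  3.59413250e-01,  1.51134652e+00,  2.68124644e-06,
        1.27248411e+00, -1.15131614e-01]), 'qd': array([-0.00070197, -0.00195134, -0.00208402, -0.00200965,  0.00203148,
       -0.00063471]), 'tau': array([ 7.99900517e-04, -5.28648376e+01, -2.79352176e+01, -3.17572849e-04,
        4.81848198e-03, -3.66809661e-05]), 'tool_pos': array([0.19124121, 0.56809255, 0.25254086]), 'orientation': array([ 0.69836419, -0.1144878 ,  0.11416616, -0.69724177]), 'wrist_force': array([ 0.89077599,  0.80338421, -0.17008878]), 'wrist_torque': array([ 0.02409059, -0.0487145 , -0.02575226]), 'gripper_width': 0.9987018345708816}
```

View pics/scene0.png

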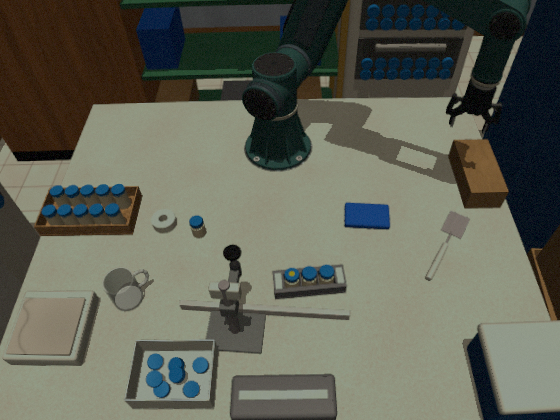

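View pics/top0.png

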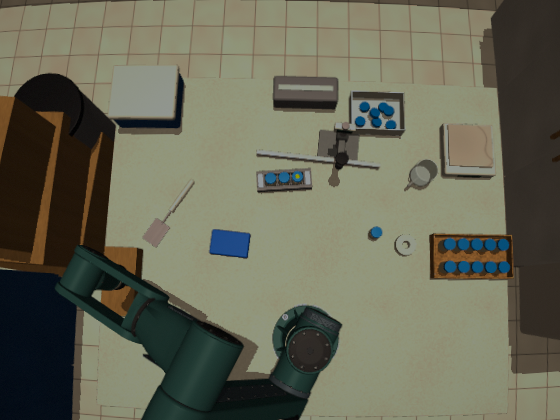

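View pics/wrist0.png

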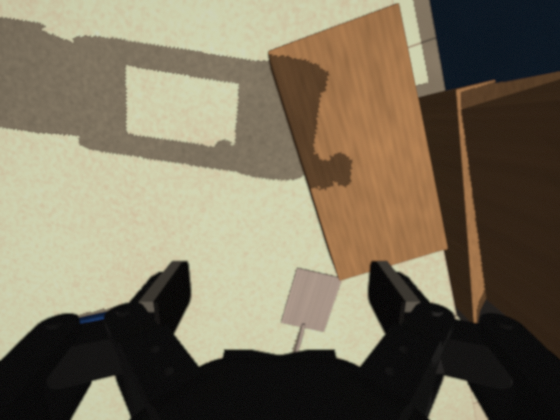

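The scene view shows the knob at about (232,252), the fence running from (180,303) to (350,313), and the tray at about (310,280). The spotted bottle is at the probe end, at (292,274). In the top view the knob is at (341,158) and the yellow spot at (298,177).

```bash
cat > h.py <<'E'
import numpy as np, cv2
from plant import arm, read_camera
from scipy.spatial.transform import Rotation as R
def pose():
    s=arm.sense(); T=np.eye(4); T[:3,:3]=R.from_quat(s["orientation"]).as_matrix(); T[:3,3]=s["tool_pos"]; return T
def grab(n):
    T=pose(); c=read_camera(n)
    c["C"]=c["cam_to_world"] if "cam_to_world" in c else T@c["mount"]
    return c
def ray(c,uv):
    K=c["camera_matrix"]; d=np.array([(uv[0]-K[0,2])/K[0,0],(uv[1]-K[1,2])/K[1,1]]); k=c["k1"]
    p=d.copy()
    for _ in range(30): p=d/(1+k*(p@p))
    v=c["C"][:3,:3]@np.array([p[0],-p[1],-1]); return c["C"][:3,3],v/np.linalg.norm(v)
def plane(c,uv,z):
    o,v=ray(c,uv); return o+v*(z-o[2])/v[2]
def tri(*cu):
    A=np.zeros((3,3));b=np.zeros(3); rs=[ray(c,u) for c,u in cu]
    for o,v in rs:
        P=np.eye(3)-np.outer(v,v);A+=P;b+=P@o
    x=np.linalg.solve(A,b); return x,[np.linalg.norm((np.eye(3)-np.outer(v,v))@(x-o)) for o,v in rs]
def proj(c,X):
    q=np.linalg.inv(c["C"])@np.append(X,1); p=np.array([q[0],-q[1]])/-q[2]; p=p*(1+c["k1"]*(p@p)); K=c["camera_matrix"]
    return np.array([K[0,0]*p[0]+K[0,2],K[1,1]*p[1]+K[1,2]])
def blobs(f,kind,minA=3):
    h=cv2.cvtColor(f,cv2.COLOR_RGB2HSV)
    lo,hi={"yellow":((22,110,90),(38,255,255)),"blue":((95,150,70),(115,255,255)),"dark":((0,0,0),(180,255,45))}[kind]
    m=cv2.inRange(h,lo,hi); n,l,s,ce=cv2.connectedComponentsWithStats(m)
    return [(ce[i].round(2),s[i].tolist()) for i in range(1,n) if s[i][4]>=minA],m
E
python3 - <<'E'
from h import *
cs=grab("scene");ct=grab("top")
cv2.imwrite("pics/sz.png",cv2.resize(cs["frame"][225:355,170:370,::-1],None,fx=4,fy=4,interpolation=cv2.INTER_CUBIC))
cv2.imwrite("pics/tz.png",cv2.resize(ct["frame"][110:210,240:400,::-1],None,fx=5,fy=5,interpolation=cv2.INTER_CUBIC))
for n,c in(("s",cs),("t",ct)):
    for k in("yellow","blue"):
        print(n,k,[ (b[0].tolist(),b[1]) for b in blobs(c["frame"],k)[0] if 100<b[0][1]<320 and 170<b[0][0]<400])
E
```

```text
s yellow [([291.38, 273.24], [289, 271, 6, 5, 21])]
s blue [([366.67, 214.74], [345, 203, 45, 25, 988]), ([195.45, 220.53], [190, 216, 12, 10, 101]), ([326.38, 270.72], [319, 265, 15, 12, 138]), ([308.9, 272.31], [302, 267, 15, 12, 140]), ([291.34, 274.32], [284, 268, 15, 13, 107])]
t yellow [([297.08, 175.67], [296, 174, 4, 4, 12])]
t blue [([364.25, 106.0], [360, 102, 10, 9, 63]), ([385.94, 108.59], [379, 103, 15, 12, 119]), ([375.75, 116.56], [370, 108, 12, 18, 116]), ([359.79, 120.6], [355, 116, 10, 9, 68]), ([390.36, 124.39], [386, 121, 10, 8, 64]), ([297.07, 176.42], [292, 171, 11, 11, 71]), ([270.22, 177.84], [265, 173, 11, 11, 94]), ([283.72, 177.05], [279, 172, 11, 11, 93]), ([375.86, 231.96], [371, 227, 11, 11, 90]), ([229.45, 243.17], [210, 230, 40, 28, 904])]
```

View pics/sz.png

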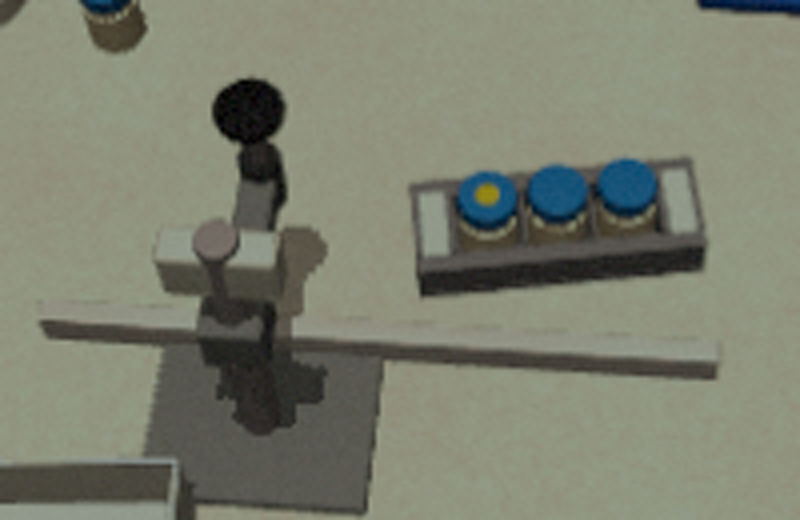

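View pics/tz.png

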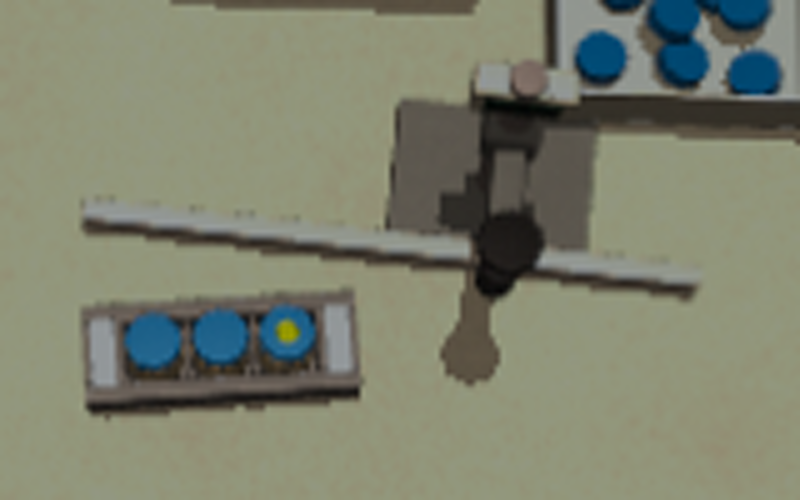

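The zoomed views show the knob top centre at about (249,111) in the scene crop and (509,245) in the top crop. The fence's light top face and the tray, slightly skewed to it, are both clear. Next I'll compute coarse positions.

```bash
cat > m1.py <<'E'
from h import *
cs=grab("scene");ct=grab("top")
for n,c,box in(("s",cs,(215,235,250,270)),("t",ct,(325,145,360,172))):
    f=c["frame"];x0,y0,x1,y1=box
    print(n,[(b[0]+[x0,y0],b[1]) for b in blobs(f[y0:y1,x0:x1],"dark",20)[0]])
ks=(249/4+170-.4,111/4+225-.4);kt=(509/5+240-.4,245/5+110-.4)
print("knob tri",tri((cs,ks),(ct,kt)), plane(cs,ks,.227),plane(ct,kt,.227))
ys=(291.4,273.24);yt=(297.1,175.7)
print("spot",tri((cs,ys),(ct,yt)),plane(cs,ys,.071),plane(ct,yt,.071))
for u in((308.9,272.31-.8),(326.38,270.72-.8)): print("s cap",plane(cs,u,.069))
for u in((283.72,177.05),(270.22,177.84)): print("t cap",plane(ct,u,.069))
print("spare",plane(ct,(375.9,232),.066))
# fence front top edge, top view zoom (lower boundary of light band)
for p in((85,218),(250,238),(400,257),(690,283)): print("t fence",plane(ct,(p[0]/5+240,p[1]/5+110),.03))
for p in((42,303),(718,343)): print("s fence",plane(cs,(p[0]/4+170,p[1]/4+225),.03))
for p in((85,307),(355,290),(360,386),(87,402)): print("t tray",plane(ct,(p[0]/5+240,p[1]/5+110),.038))
for p in((411,184),(692,159),(706,240),(419,270)): print("s tray",plane(cs,(p[0]/4+170,p[1]/4+225),.038))
E
python3 m1.py
```

```text
s [(array([232.51, 255.9 ]), [8, 10, 18, 25, 295])]
t [(array([340.  , 158.37]), [8, 0, 16, 25, 200])]
knob tri (array([ 0.59931866, -0.09948216,  0.21729853]), [np.float64(0.0007843307372445716), np.float64(0.0007843307372445458)]) [ 0.60574549 -0.09873245  0.227     ] [ 0.59664688 -0.0976567   0.227     ]
spot (array([0.57162671, 0.04314772, 0.06858065]), [np.float64(0.0004804622621299145), np.float64(0.0004804622621299259)]) [0.57306682 0.04268008 0.071     ] [0.57107712 0.04366313 0.071     ]
s cap [0.56738626 0.09030243 0.069     ]
s cap [0.56336432 0.138072   0.069     ]
t cap [0.56534572 0.0912563  0.069     ]
t cap [0.56121802 0.13932914 0.069     ]
spare [ 0.37669825 -0.23889737  0.066     ]
t fence [0.66019015 0.19269886 0.03      ]
t fence [0.64803604 0.07070174 0.03      ]
t fence [ 0.63660669 -0.03989648  0.03      ]
t fence [ 0.62315882 -0.25444235  0.03      ]
s fence [ 0.63001262 -0.26013243  0.03      ]
s fence [0.66740242 0.19542526 0.03      ]
t tray [0.59092378 0.18957032 0.038     ]
t tray [ 0.60877409 -0.00686877  0.038     ]
t tray [ 0.53739829 -0.01171359  0.038     ]
t tray [0.52045402 0.18548408 0.038     ]
s tray [ 0.54501478 -0.00965336  0.038     ]
s tray [0.52860535 0.18853425 0.038     ]
s tray [0.59382791 0.19292833 0.038     ]
s tray [ 0.61300021 -0.00342523  0.038     ]
```

The knob is near (0.60, -0.098) and the spot near (0.572, 0.043, 0.069). The heights match the given 71 mm, and the neighbouring caps are about 48 mm apart as they should be. The fence yaw is about -0.083 rad and the tray yaw about +0.09. I'll push with the open jaws parallel to the fence, which gives two contact points. First I need the tool axes.

```bash
python3 - <<'E'
from h import *
T=pose();print(T.round(3))
psi=-0.083
# target: tool y=-z, tool x = stand x
for s in(1,-1):
    X=s*np.array([np.cos(psi),np.sin(psi),0]);Y=np.array([0,0,-1]);Z=np.cross(X,Y)
    print(s,R.from_matrix(np.c_[X,Y,Z]@T[:3,:3].T).as_rotvec())
E
```

```text
[[ 0.948 -0.     0.319  0.191]
 [-0.319 -0.     0.948  0.568]
 [-0.    -1.    -0.     0.253]
 [ 0.     0.     0.     1.   ]]
1 [ 4.75960005e-04 -1.53243138e-04  2.41783848e-01]
-1 [-2.23276678e-04 -6.93478157e-04 -2.89980872e+00]
```

```bash
python3 -m pendant '[[1,0.025,-0.045,0,0,0,0.03],[1,0.025,-0.045,0,0,0,0.03],[1,0.025,-0.045,0,0,0,0.03],[1,0.025,-0.045,0,0,0,0.03],[1,0.025,-0.045,0,0,0,0.03],[1,0.025,-0.045,0,0,0,0.03],[1,0.025,-0.045,0,0,0,0.03],[1,0.025,-0.045,0,0,0,0.03]]'; python3 - <<'E'
from h import *
print(pose().round(4))
E
```

```text
time: 1.15
tool_pos: [0.3849, 0.2191, 0.2539]
orientation: [-0.705, 0.021, -0.024, 0.709]
wrist_force: [1.0, 0.0, -0.1]
gripper_width: 0.998
[[ 0.998   0.0034  0.0639  0.3849]
 [-0.0639  0.0061  0.9979  0.2191]
 [ 0.003  -1.      0.0063  0.2539]
 [ 0.      0.      0.      1.    ]]
```

```bash
python3 -m pendant '[[1,0.01,-0.04,0,0,0,0],[1,0.01,-0.04,0,0,0,-0.01],[1,0.005,-0.02,0,0,0,-0.01],[1,0,0,0,0,0,0]]'; python3 - <<'E'
from h import *
print(pose().round(4)); c=grab("wrist"); cv2.imwrite("pics/w1.png",c["frame"][:,:,::-1])
E
```

```text
time: 1.55
tool_pos: [0.4141, 0.1102, 0.2551]
orientation: [-0.705, 0.029, -0.035, 0.708]
wrist_force: [-0.0, 0.5, -0.2]
gripper_width: 1.001
[[ 0.9959  0.0085  0.0903  0.4141]
 [-0.0903  0.0048  0.9959  0.1102]
 [ 0.008  -1.      0.0055  0.2551]
 [ 0.      0.      0.      1.    ]]
```

View pics/w1.png

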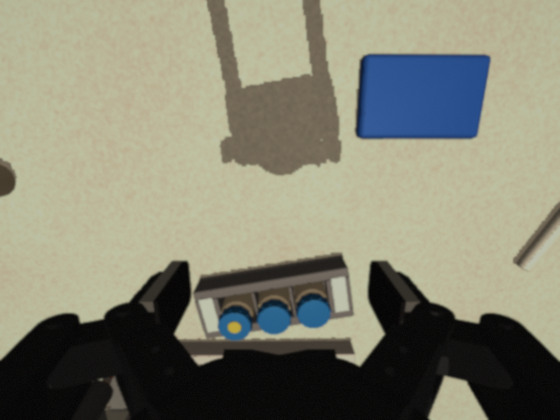

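The wrist view shows the tray ahead: near top edge (197,280)–(345,256), spot (234,327). The fence lies level at row 346, so the jaw axis is already parallel to it. A quick check against the earlier values:

```bash
python3 - <<'E'
from h import *
c=grab("wrist")
b=[x[0] for x in blobs(c["frame"],"yellow")[0]];print(b)
print("spot",plane(c,b[0],.071))
for u in((197,281),(343,257)): print("tray near top",plane(c,u,.038))
for u in((200,341),(340,341)): print("fence top front",plane(c,u,.03))
E
```

```text
[array([232.93, 327.29])]
spot [0.57048157 0.04263529 0.071     ]
tray near top [ 0.52308383 -0.00101138  0.038     ]
tray near top [0.50722542 0.18246777 0.038     ]
fence top front [ 0.61907987 -0.01534505  0.03      ]
fence top front [0.63742289 0.17631762 0.03      ]
```

```bash
python3 -m pendant '[[1,0.005,-0.005,-0.045,0,0.004,0.006],[1,0.005,-0.005,-0.045,0,0.004,0],[1,0,0,-0.045,0,0,0],[1,0,0,-0.045,0,0,0],[1,0,0,-0.025,0,0,0],[1,0,0,0,0,0,0]]'; python3 - <<'E'
from h import *
print(pose().round(4)); c=grab("wrist"); cv2.imwrite("pics/w2.png",c["frame"][:,:,::-1])
E
```

```text
time: 2.25
tool_pos: [0.4261, 0.1107, 0.0471]
orientation: [-0.703, 0.022, -0.03, 0.71]
wrist_force: [-0.4, 0.3, 0.2]
gripper_width: 0.996
[[ 0.9973  0.0121  0.0729  0.4261]
 [-0.0731  0.0102  0.9973  0.1107]
 [ 0.0114 -0.9999  0.011   0.0471]
 [ 0.      0.      0.      1.    ]]
```

View pics/w2.png

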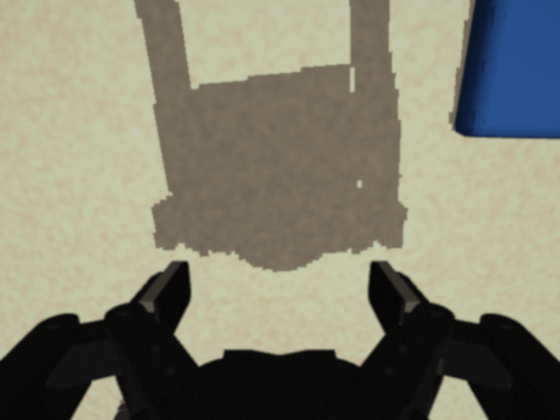

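```bash
python3 -m pendant '[[1,0.02,-0.005,-0.008,0,0.01,-0.005],[1,0.02,-0.004,-0.004,0,0,-0.005],[1,0.015,-0.003,0,0,0,0],[1,0.01,0,0,0,0,0],[1,0.01,0,0,0,0,0],[1,0.01,0,0,0,0,0],[1,0.0,0,0,0,0,0]]'; python3 - <<'E'
from h import *
print(pose().round(4)); c=grab("top"); cv2.imwrite("pics/t2.png",cv2.resize(c["frame"][110:260,240:400,::-1],None,fx=4,fy=4))
E
```

```text
time: 3.0
tool_pos: [0.5175, 0.1043, 0.0451]
orientation: [-0.702, 0.023, -0.031, 0.711]
wrist_force: [0.8, -0.4, 0.4]
gripper_width: 1.004
[[ 0.9971  0.0117  0.0757  0.5175]
 [-0.0758  0.012   0.9971  0.1043]
 [ 0.0108 -0.9999  0.0128  0.0451]
 [ 0.      0.      0.      1.    ]]
```

View pics/t2.png

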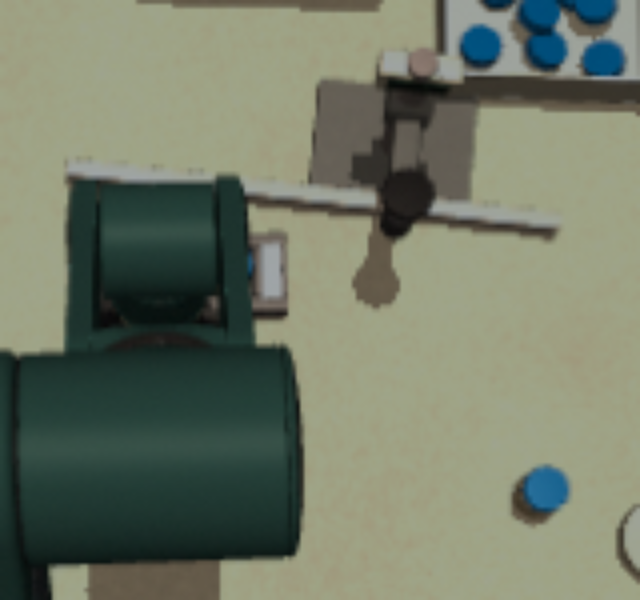

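```bash
python3 - <<'E'
from h import *
c=grab("scene"); cv2.imwrite("pics/s2.png",cv2.resize(c["frame"][150:350,220:420,::-1],None,fx=3,fy=3,interpolation=cv2.INTER_CUBIC))
c=grab("wrist"); cv2.imwrite("pics/w3.png",c["frame"][:,:,::-1])
E
```

```text
(no output)
```

View pics/s2.png

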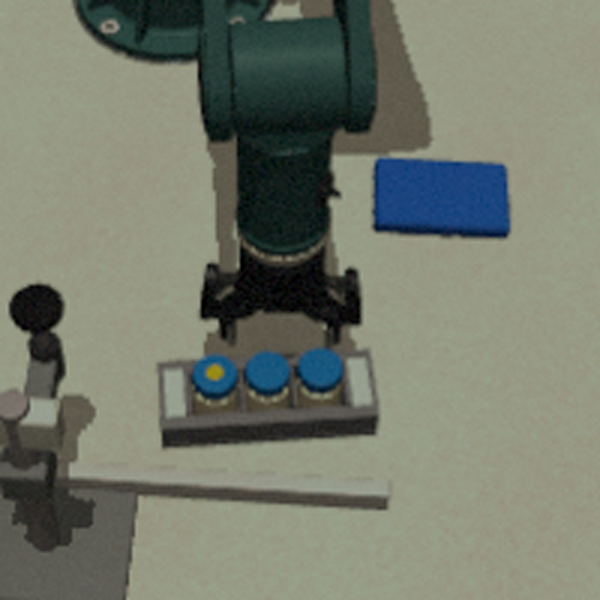

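View pics/w3.png

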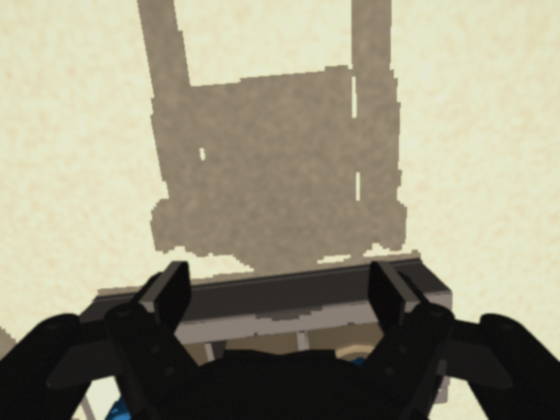

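The scene view shows the fingers just in front of the tray's near side, at about (225,335) and (333,335) in the crop, and not over it. The height is still 45 mm because small z shifts get lost. I'll back off and go lower before pushing.

```bash
python3 -m pendant '[[1,-0.012,0,0,0,0,0],[1,0,0,-0.012,0,0.0,-0.005],[1,0,-0.004,-0.012,0,0,0],[1,0,-0.003,0,0,0,0]]'; python3 - <<'E'
from h import *
print(pose().round(4))
E
```

```text
time: 3.55
tool_pos: [0.4994, 0.0969, 0.0182]
orientation: [-0.702, 0.026, -0.031, 0.711]
wrist_force: [-0.3, -0.3, -0.6]
gripper_width: 1.0
[[ 0.9967  0.0065  0.0807  0.4994]
 [-0.0808  0.0116  0.9967  0.0969]
 [ 0.0055 -0.9999  0.0121  0.0182]
 [ 0.      0.      0.      1.    ]]
```

```bash
python3 -m pendant '[[1,0,0,0.012,0,0,0],[1,0,0,0,0,0,0],[1,0,0,0,0,0,0]]'; python3 -m pendant '[[1,0,0,0,0,0,0]]'
```

```text
time: 3.85
tool_pos: [0.4989, 0.096, 0.0302]
orientation: [-0.702, 0.028, -0.03, 0.711]
wrist_force: [0.1, 0.4, 0.2]
gripper_width: 0.997
time: 3.95
tool_pos: [0.4995, 0.096, 0.0307]
orientation: [-0.702, 0.027, -0.031, 0.711]
wrist_force: [0.3, -0.2, -0.0]
gripper_width: 1.001
```

```bash
python3 -m pendant '[[1,0.01,0,0,0,0,0],[1,0.01,0,0,0,0,0],[1,0.01,0,0,0,0,0],[1,0.008,0,0,0,0,0],[1,0,0,0,0,0,0]]';  python3 -m pendant '[[1,0.008,0,0,0,0,0],[1,0.008,0,0,0,0,0],[1,0.006,0,0,0,0,0],[1,0,0,0,0,0,0]]'; python3 - <<'E'
from h import *
c=grab("scene"); cv2.imwrite("pics/s3.png",cv2.resize(c["frame"][150:350,220:420,::-1],None,fx=3,fy=3,interpolation=cv2.INTER_CUBIC))
E
```

```text
time: 4.45
tool_pos: [0.5392, 0.0966, 0.0308]
orientation: [-0.702, 0.028, -0.029, 0.711]
wrist_force: [1.2, 0.1, 1.0]
gripper_width: 1.0
time: 4.85
tool_pos: [0.5576, 0.0962, 0.0297]
orientation: [-0.703, 0.032, -0.026, 0.71]
wrist_force: [0.4, 0.5, 1.0]
gripper_width: 1.0
```

View pics/s3.png

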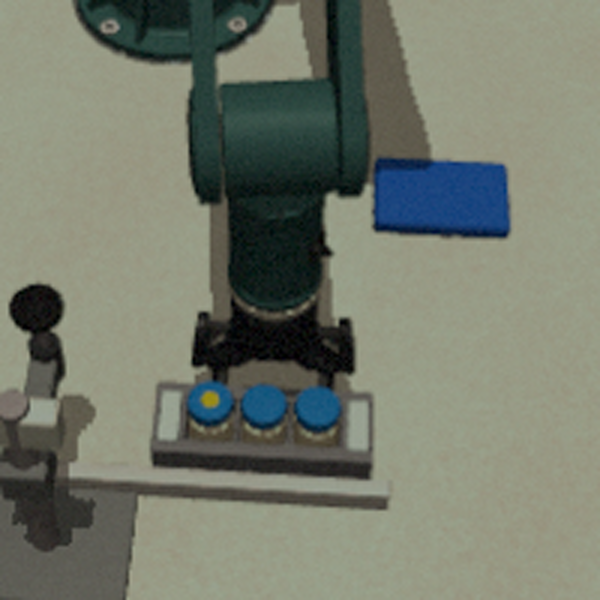

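The tray is now parallel to the fence with a few millimetres of gap (tray bottom edge near row 468, fence top near 475 in the crop). I'll close the gap slowly while watching the force.

```bash
for i in 1; do python3 -m pendant '[[1,0.004,0,0,0,0,0],[1,0.004,0,0,0,0,0],[1,0,0,0,0,0,0]]'; python3 -m pendant '[[1,0.003,0,0,0,0,0],[1,0.003,0,0,0,0,0]]'; python3 -m pendant '[[1,0.003,0,0,0,0,0],[1,0,0,0,0,0,0]]'; done
```

```text
time: 5.2
tool_pos: [0.5627, 0.0961, 0.0293]
orientation: [-0.703, 0.034, -0.024, 0.71]
wrist_force: [0.5, 0.0, -0.6]
gripper_width: 1.001
time: 5.4
tool_pos: [0.5659, 0.0961, 0.0291]
orientation: [-0.703, 0.036, -0.022, 0.71]
wrist_force: [-6.2, -0.2, 4.0]
gripper_width: 1.0
time: 5.6
tool_pos: [0.5674, 0.096, 0.029]
orientation: [-0.703, 0.037, -0.021, 0.71]
wrist_force: [-0.7, -0.0, -0.3]
gripper_width: 1.004
```

```bash
python3 -m pendant '[[1,0.003,0,0,0,0,0],[1,0.003,0,0,0,0,0]]'; python3 -m pendant '[[1,0.003,0,0,0,0,0],[1,0,0,0,0,0,0]]';python3 - <<'E'
from h import *
print(pose().round(4))
c=grab("scene"); cv2.imwrite("pics/s4.png",cv2.resize(c["frame"][200:350,220:370,::-1],None,fx=4,fy=4,interpolation=cv2.INTER_CUBIC))
E
```

```text
time: 5.8
tool_pos: [0.5699, 0.0961, 0.0287]
orientation: [-0.703, 0.039, -0.019, 0.71]
wrist_force: [-10.5, 0.5, 7.6]
gripper_width: 0.997
time: 6.0
tool_pos: [0.5696, 0.0961, 0.0285]
orientation: [-0.703, 0.042, -0.017, 0.71]
wrist_force: [0.6, 0.5, 1.3]
gripper_width: 0.998
[[ 0.9959 -0.0348  0.0832  0.5696]
 [-0.0829  0.0106  0.9965  0.0961]
 [-0.0356 -0.9993  0.0077  0.0285]
 [ 0.      0.      0.      1.    ]]
```

View pics/s4.png

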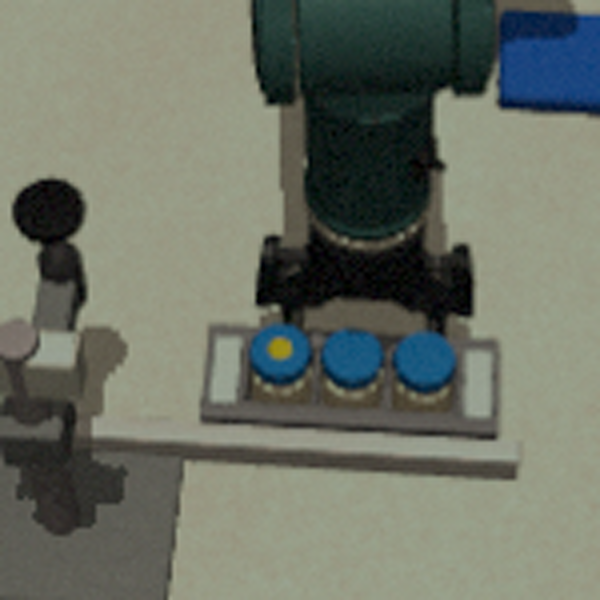

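The tray is against the fence: forces of -6 and -10 N appeared, and the pad position matches fence minus 72 mm. Next I'll back off, raise and square up the tool, and measure.

```bash
python3 -m pendant '[[1,-0.03,0,0,0,0,0],[1,-0.04,0,0,0,-0.015,0],[1,-0.03,0,0.03,0,-0.01,0],[1,0,0.01,0.045,0,-0.01,0],[1,0,0.02,0.045,0,0,-0.1],[1,0,0.04,0.045,0,0,-0.13],[1,0,0.04,0.03,0,0,-0.13],[1,0,0.04,0.0,0,0,-0.13]]';python3 - <<'E'
from h import *
print(pose().round(4), arm.sense()["joints"].round(3))
c=grab("scene"); cv2.imwrite("pics/s5.png",cv2.resize(c["frame"][220:345,190:390,::-1],None,fx=4,fy=4,interpolation=cv2.INTER_CUBIC))
print(blobs(c["frame"][225:355,170:390],"yellow")[0])
ct=grab("top"); cv2.imwrite("pics/t5.png",cv2.resize(ct["frame"][110:210,240:400,::-1],None,fx=5,fy=5,interpolation=cv2.INTER_CUBIC))
E
```

```text
time: 6.85
tool_pos: [0.4769, 0.2394, 0.2236]
orientation: [-0.67, 0.199, -0.217, 0.682]
wrist_force: [1.8, 0.0, -0.3]
gripper_width: 0.998
[[ 0.8266  0.0291  0.5621  0.4769]
 [-0.5625  0.0091  0.8267  0.2394]
 [ 0.019  -0.9995  0.0239  0.2236]
 [ 0.      0.      0.      1.    ]] [ 3.360e-01  2.800e-01  1.713e+00 -1.000e-03  1.119e+00 -6.370e-01]
[(array([119.5 ,  61.73]), [117, 60, 6, 5, 22])]
```

View pics/s5.png

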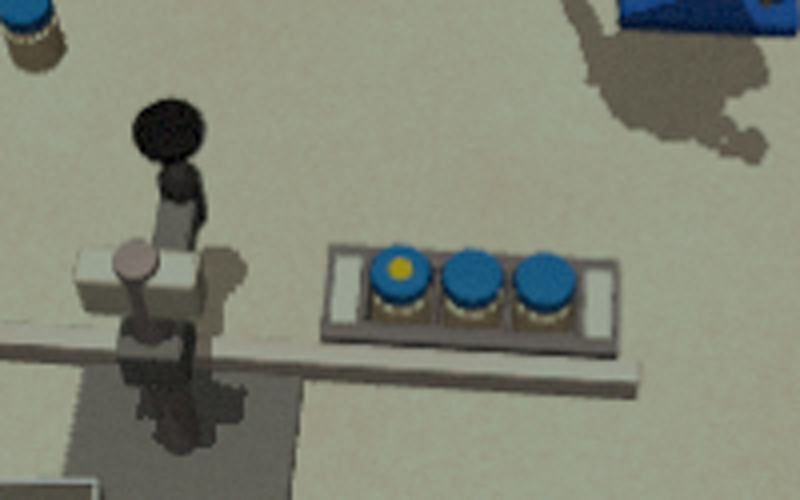

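View pics/t5.png

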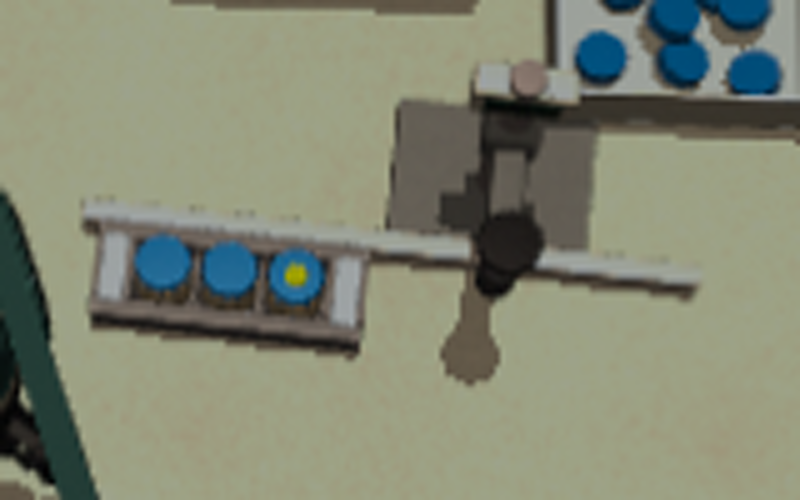

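The tray lies snug and parallel to the fence in both views. The spot is at (289.5,286.7) in the scene view and about (299,164.6) in the top view.

```bash
cat > gap.py <<'E'
from h import *
psi=-0.083
ex=np.array([np.cos(psi),np.sin(psi)]);ey=np.array([-np.sin(psi),np.cos(psi)])
kn={"scene":(231.85,252.35),"top":(341.4,158.6)}
for n in("scene","top"):
    c=grab(n); b=[x for x in blobs(c["frame"][150:300,200:360],"yellow")[0]]
    if not b: print(n,"none");continue
    y=max(b,key=lambda q:q[1][4])[0]+[200,150]
    s=plane(c,y,.071);k=plane(c,kn[n],.227)
    d=(s-k)[:2]; print(n,y,s.round(4),k.round(4),"in stand x,y: ",(d@ex).round(4),(d@ey).round(4))
E
python3 gap.py
```

```text
scene [289.62 286.76] [0.6146 0.0374 0.071 ] [ 0.6057 -0.0987  0.227 ] in stand x,y:  -0.0025 0.1364
top [298.71 164.5 ] [0.6124 0.0388 0.071 ] [ 0.5966 -0.0977  0.227 ] in stand x,y:  0.0043 0.1373
```

About 137 mm of slide remains. Next I'll turn the tool to face along the fence (yaw about -1.65), part-close the jaws, and go to the tray's +y end.

```bash
python3 -m pendant '[[-0.4,0.01,0.005,0,0,0,-0.14],[-0.4,0.02,0.005,0,0,0,-0.14],[-0.4,0.02,0.005,0,0,0,-0.14],[-0.4,0.02,0,0,0,0,-0.14],[-0.4,0.02,0,0,0,0,-0.14],[-0.4,0.02,0,0,0,0,-0.14],[-0.4,0.02,0,0,0,0,-0.13],[-0.4,0.02,0,0,0,0,-0.1]]';python3 - <<'E'
from h import *
T=pose();print(T.round(4), arm.sense()["joints"].round(3), np.arctan2(T[1,0],T[0,0]))
E
```

```text
time: 7.85
tool_pos: [0.6263, 0.2404, 0.2112]
orientation: [0.472, -0.524, 0.535, -0.466]
wrist_force: [0.2, -0.0, 0.0]
gripper_width: 0.299
[[-0.1214  0.003   0.9926  0.6263]
 [-0.9925 -0.0165 -0.1213  0.2404]
 [ 0.016  -0.9999  0.005   0.2112]
 [ 0.      0.      0.      1.    ]] [ 0.272  0.497  1.391 -0.018  1.255  0.4  ] -1.692514343239192
```

```bash
python3 -m pendant '[[-0.4,0.002,0,-0.04,0,0,0.03],[-0.4,0.0,0,-0.04,0,0,0.008],[-0.4,0.0,0,-0.04,0,0,0],[-0.4,0,0,-0.03,0,0,0],[-0.4,0,0,0,0,0,0],[-0.4,0,0,0,0,0,0]]';python3 - <<'E'
from h import *
T=pose();print(T.round(4),np.arctan2(T[1,0],T[0,0]))
c=grab("scene"); cv2.imwrite("pics/s6.png",cv2.resize(c["frame"][220:345,230:430,::-1],None,fx=4,fy=4,interpolation=cv2.INTER_CUBIC))
c=grab("wrist"); cv2.imwrite("pics/w6.png",c["frame"][:,:,::-1])
E
```

```text
time: 8.45
tool_pos: [0.6345, 0.2288, 0.0535]
orientation: [0.48, -0.515, 0.528, -0.475]
wrist_force: [0.3, -0.2, -0.0]
gripper_width: 0.297
[[-0.0865  0.007   0.9962  0.6345]
 [-0.9961 -0.0183 -0.0864  0.2288]
 [ 0.0176 -0.9998  0.0086  0.0535]
 [ 0.      0.      0.      1.    ]] -1.65746583191515
```

View pics/s6.png

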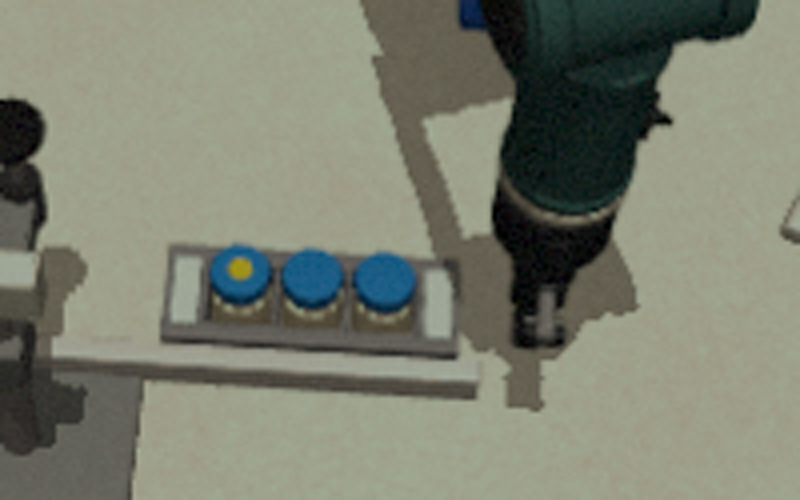

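View pics/w6.png

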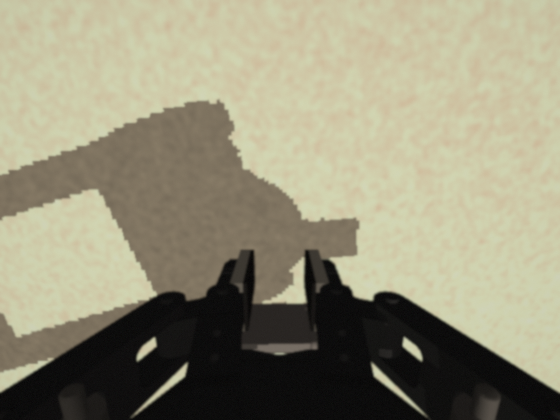

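The scene view shows the fingers beyond the tray's end at about (540,330) in the crop, over free bench and clear of the fence. I'll lower and start the push.

```bash
python3 -m pendant '[[-0.4,-0.005,0.003,-0.01,0,0,0],[-0.4,0,0,-0.008,0,0,0],[-0.4,0,0,0,0,0,0],[-0.4,0,0,0,0,0,0]]';
```

```text
time: 8.95
tool_pos: [0.6327, 0.2336, 0.0405]
orientation: [0.477, -0.513, 0.529, -0.479]
wrist_force: [0.1, -0.5, 0.3]
gripper_width: 0.299
```

```bash
python3 -m pendant '[[-0.4,-0.003,-0.01,-0.006,0,0,0],[-0.4,-0.001,-0.012,0,0,0,0],[-0.4,-0.001,-0.01,0,0,0,0],[-0.4,0,0,0,0,0,0]]'; python3 -m pendant '[[-0.4,-0.001,-0.008,0,0,0,0],[-0.4,-0.001,-0.008,0,0,0,0],[-0.4,0,0,0,0,0,0]]'; python3 gap.py
```

```text
time: 9.35
tool_pos: [0.6274, 0.199, 0.0348]
orientation: [0.477, -0.512, 0.529, -0.479]
wrist_force: [0.1, 0.6, -0.1]
gripper_width: 0.301
time: 9.65
tool_pos: [0.6258, 0.1817, 0.035]
orientation: [0.476, -0.513, 0.529, -0.48]
wrist_force: [-0.6, -0.1, -0.7]
gripper_width: 0.298
scene [283.9 286.3] [0.6129 0.0223 0.071 ] [ 0.6057 -0.0987  0.227 ] in stand x,y:  -0.0029 0.1212
top [302.67 165.25] [0.61   0.0246 0.071 ] [ 0.5966 -0.0977  0.227 ] in stand x,y:  0.0032 0.1229
```

```bash
python3 -m pendant '[[-0.4,-0.001,-0.011,0,0,0,0],[-0.4,-0.001,-0.011,0,0,0,0],[-0.4,-0.001,-0.011,0,0,0,0],[-0.4,-0.001,-0.011,0,0,0,0],[-0.4,0,0,0,0,0,0]]'; python3 -m pendant '[[-0.4,-0.001,-0.011,0,0,0,0],[-0.4,-0.001,-0.011,0,0,0,0],[-0.4,-0.001,-0.01,0,0,0,0],[-0.4,-0.001,-0.01,0,0,0,0],[-0.4,0,0,0,0,0,0]]'; python3 gap.py; python3 - <<'E'
from h import *
T=pose();print(T.round(4),np.arctan2(T[1,0],T[0,0]))
c=grab("scene"); cv2.imwrite("pics/s7.png",cv2.resize(c["frame"][220:345,190:390,::-1],None,fx=4,fy=4,interpolation=cv2.INTER_CUBIC))
c=grab("wrist"); cv2.imwrite("pics/w7.png",c["frame"][:,:,::-1])
E
```

```text
time: 10.25
tool_pos: [0.6217, 0.1357, 0.0352]
orientation: [0.476, -0.513, 0.529, -0.48]
wrist_force: [-0.1, -0.1, -0.7]
gripper_width: 0.3
time: 10.75
tool_pos: [0.6172, 0.0896, 0.0352]
orientation: [0.476, -0.513, 0.529, -0.48]
wrist_force: [0.2, 0.9, 0.0]
gripper_width: 0.298
scene [250. 284.] [ 0.6043 -0.0682  0.071 ] [ 0.6057 -0.0987  0.227 ] in stand x,y:  -0.004 0.0303
top [328.42 168.25] [ 0.6015 -0.0679  0.071 ] [ 0.5966 -0.0977  0.227 ] in stand x,y:  0.0023 0.0301
[[-0.0855  0.02    0.9961  0.6173]
 [-0.9963 -0.0129 -0.0852  0.0905]
 [ 0.0112 -0.9997  0.021   0.0352]
 [ 0.      0.      0.      1.    ]] -1.6563911975714916
```

View pics/s7.png

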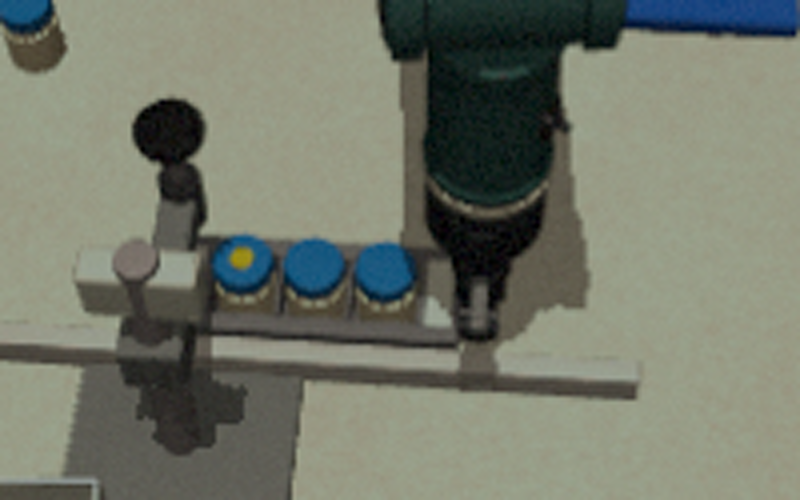

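View pics/w7.png

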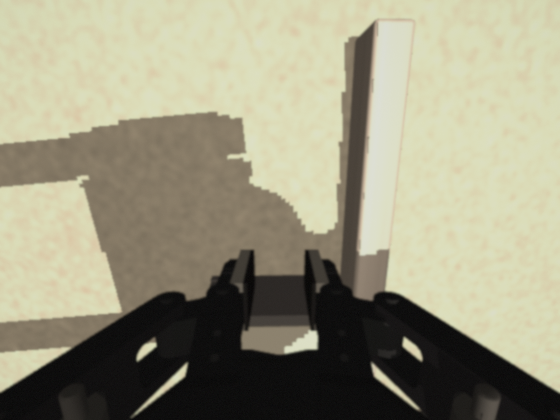

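Both cameras agree that about 30 mm remain, and the tray stays snug. I'll push 22 mm more, then check with the wrist camera from the front, where the probe and spot appear in one picture.

```bash
python3 -m pendant '[[-0.4,-0.001,-0.009,0,0,0,0],[-0.4,-0.001,-0.008,0,0,0,0],[-0.4,0,-0.005,0,0,0,0],[-0.4,0,0,0,0,0,0],[-0.4,0,0,0,0,0,0]]'; python3 gap.py
```

```text
time: 11.45
tool_pos: [0.6155, 0.0691, 0.0353]
orientation: [0.476, -0.513, 0.528, -0.481]
wrist_force: [0.5, 1.8, -0.1]
gripper_width: 0.303
scene [243.33 284.  ] [ 0.604  -0.0861  0.071 ] [ 0.6057 -0.0987  0.227 ] in stand x,y:  -0.0028 0.0124
top [332.67 168.5 ] [ 0.601  -0.0831  0.071 ] [ 0.5966 -0.0977  0.227 ] in stand x,y:  0.0031 0.0148
```

```bash
python3 -m pendant '[[-0.4,0,0.02,0,0,0,0],[-0.4,0,0.02,0.01,0,0,0],[-0.4,-0.01,0.01,0.045,0,0,0.05],[-0.4,-0.03,0,0.045,0,0,0.13],[-0.4,-0.035,-0.01,0.045,0,0,0.14],[-0.4,-0.035,-0.02,0.045,0,0,0.14],[-0.4,-0.035,-0.03,0.045,0,0,0.14],[-0.4,-0.035,-0.03,0.045,0,0,0.14]]'; python3 -m pendant '[[-0.4,-0.03,-0.03,0.02,0,0,0.14],[-0.4,-0.03,-0.03,0,0,0,0.14],[-0.4,-0.01,-0.03,0,0,-0.05,0.14],[-0.4,0,-0.03,0,0,-0.1,0.14],[-0.4,0,-0.03,0,0,-0.1,0.14],[-0.4,0,0,0,0,-0.1,0.1],[-0.4,0,0,0,0,0,0]]';python3 - <<'E'
from h import *
T=pose();print(T.round(4),np.arctan2(T[1,0],T[0,0]))
c=grab("wrist"); cv2.imwrite("pics/w8.png",c["frame"][:,:,::-1])
E
```

```text
time: 12.35
tool_pos: [0.4595, 0.048, 0.278]
orientation: [-0.638, 0.294, -0.309, 0.641]
wrist_force: [1.3, -1.4, 0.3]
gripper_width: 0.301
time: 13.05
tool_pos: [0.3901, -0.0882, 0.3038]
orientation: [-0.667, -0.036, -0.168, 0.725]
wrist_force: [0.0, -0.1, 0.6]
gripper_width: 0.298
[[ 0.9408  0.2915  0.1732  0.3901]
 [-0.1967  0.0531  0.979  -0.0882]
 [ 0.2762 -0.9551  0.1073  0.3038]
 [ 0.      0.      0.      1.    ]] -0.20610860728609132
```

View pics/w8.png

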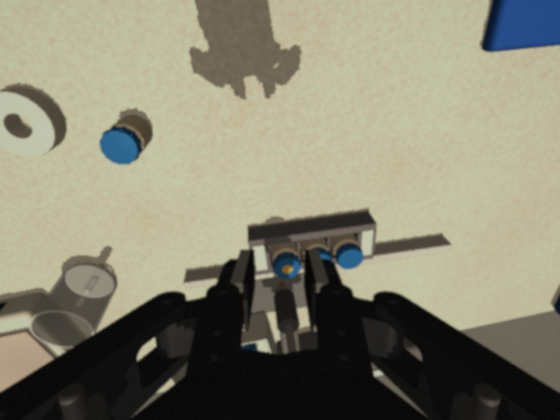

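The wrist view shows the spot at (288,268) and the dark probe and barrel just below at (285,285), but the gripper partly hides them. I'll work out a better viewing pose.

```bash
python3 - <<'E'
from h import *
T=pose();psi=-0.083;p=0.59
ex=np.array([np.cos(psi),np.sin(psi),0]);z=np.array([0,0,1.])
X=np.cos(p)*ex+np.sin(p)*z;Y=np.sin(p)*ex-np.cos(p)*z
print(R.from_matrix(np.c_[X,Y,np.cross(X,Y)]@T[:3,:3].T).as_rotvec(), [0.4565,-.086,.235]-T[:3,3])
E
```

```text
[-0.14584501 -0.29256171  0.07849532] [ 0.0653984   0.00267506 -0.0693757 ]
```

```bash
python3 -m pendant '[[1,0.015,0,-0.015,-0.05,-0.1,0.026],[1,0.015,0,-0.015,-0.05,-0.1,0.026],[1,0.015,0,-0.02,-0.046,-0.09,0.026],[1,0.015,0.002,-0.02,0,0,0],[1,0,0,0,0,0,0],[1,0,0,0,0,0,0]]';python3 - <<'E'
from h import *
T=pose();print(T.round(4))
c=grab("wrist"); cv2.imwrite("pics/w9.png",c["frame"][:,:,::-1])
E
```

```text
time: 13.7
tool_pos: [0.4563, -0.0843, 0.2348]
orientation: [0.683, 0.175, 0.238, -0.668]
wrist_force: [-0.4, 0.3, 0.0]
gripper_width: 1.003
[[ 0.8259  0.5563  0.0913  0.4563]
 [-0.0786 -0.0468  0.9958 -0.0843]
 [ 0.5583 -0.8297  0.0051  0.2348]
 [ 0.      0.      0.      1.    ]]
```

View pics/w9.png

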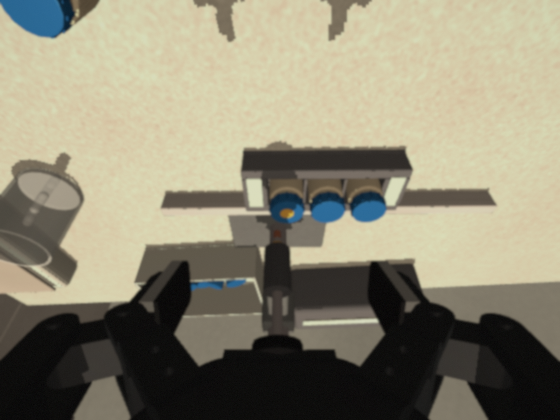

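```bash
python3 - <<'E'
from h import *
c=grab("wrist"); f=c["frame"]
cv2.imwrite("pics/w9z.png",cv2.resize(f[180:340,230:330,::-1],None,fx=5,fy=5,interpolation=cv2.INTER_CUBIC)[:600])
print(blobs(f[190:230,260:310],"yellow")[0])
h=cv2.cvtColor(f,cv2.COLOR_RGB2HSV)
for r in range(218,336,6): print(r,f[r,262:296].astype(int).sum(1)//3)
E
```

```text
[(array([30.65, 23.71]), [28, 22, 6, 5, 17])]
218 [ 61  59  60  59  59  60  59  60  60  60  60  60  58  57  55  53  54  54
  54  53  56  57  61  63  65  73  92 106 108 106 104 102 102 102]
224 [111 112 111 104  89  71  61  59  59  57  56  56  56  58  57  56  57  57
  58  58  58  58  58  58  59  60  60  62  63  72  91 108 113 114]
230 [112 112 113 112 114 112 109  96  77  59  53  52  49  48  47  47  48  49
  51  54  57  58  58  64  78  95 106 112 113 112 113 112 113 113]
236 [114 114 115 113 113 112 108  95  74  59  52  50  49  51  53  56  55  55
  53  55  56  57  57  65  80  98 111 113 113 113 114 115 114 115]
242 [114 112 115 114 113 110  99  84  62  46  37  35  36  36  34  34  33  35
  36  38  39  42  46  55  73  94 108 112 114 114 114 113 114 114]
248 [191 182 152 102  53  32  27  27  26  27  26  28  29  28  29  28  28  28
  32  30  30  30  29  29  29  30  43  87 141 178 192 195 196 196]
254 [184 184 150  92  43  28  28  29  29  28  28  29  27  28  30  29  29  29
  30  31  28  30  29  30  28  28  31  61 109 160 189 199 198 197]
260 [127 139 120  74  37  28  29  28  27  27  28  31 
[... 833 characters left out ...]
8  58  59  59  60  61
  59  64  77  96 109 110 105  93  74  56  46  47  45  43  43  43]
308 [ 64  49  44  44  46  52  71  89 100  98  82  63  57  57  59  60  60  60
  59  61  75  94 107 108 102  89  70  54  47  45  45  47  56  63]
314 [78 53 44 45 45 46 48 55 66 71 66 59 56 57 59 60 61 59 59 59 65 74 81 80
 70 59 50 45 45 45 45 50 66 87]
320 [71 54 51 53 53 52 53 54 52 52 53 53 56 57 58 60 61 60 59 58 56 54 52 53
 52 52 51 52 52 52 51 53 63 81]
326 [94 70 59 59 60 60 60 57 56 53 53 53 56 57 60 59 60 61 58 58 58 58 58 58
 58 60 59 61 61 61 59 64 76 90]
332 [119 117 113 111 106  96  77  59  50  49  49  50  51  53  54  54  55  55
  53  54  54  54  54  53  54  58  72  93 108 113 112 114 118 121]
```

View pics/w9z.png

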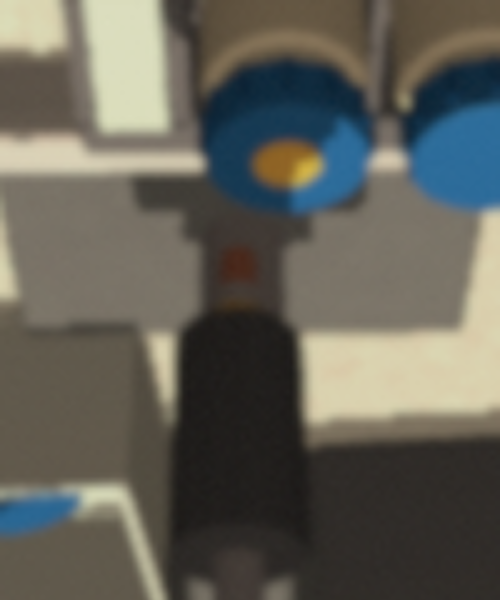

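The zoom shows the whole spot (half shadowed) centred at about (286.9,212.3), the copper tip at (277.5,232), and the barrel axis at column 277.6. The shadow explains the bias in the yellow mask. Now to convert that to millimetres along the fence.

```bash
cat > wgap.py <<'E'
from h import *
def rel(c,spot,axpix,psi=-0.083,k=(0.600,-0.098)):
    ex=np.array([np.cos(psi),np.sin(psi),0]);ey=np.array([-np.sin(psi),np.cos(psi),0])
    s=plane(c,spot,.071); K=np.array([k[0],k[1],0])
    print("spot stand x,y",(s-K)@ex,(s-K)@ey)
    for u in axpix:
        o,v=ray(c,u); t=((K-o)@ex)/(v@ex); P=o+v*t
        print("  axis pt y",(P-K)@ey,"z",P[2]," dy spot-axis",(s-P)@ey)
E
python3 - <<'E'
from wgap import *
c=grab("wrist"); rel(c,(286.9,212.2),[(277.4,232),(277.6,246),(277.4,254),(277.6,270),(277.7,280)])
E
```

```text
spot stand x,y 0.0004012718258243934 0.008715381582441412
  axis pt y -0.0023947492771554334 z 0.09974820147120503  dy spot-axis 0.011110130859596844
  axis pt y -0.0021830407852794016 z 0.11820050787244787  dy spot-axis 0.010898422367720813
  axis pt y -0.0023977614446543936 z 0.12816592339443467  dy spot-axis 0.011113143027095805
  axis pt y -0.0021984707155347865 z 0.14696288593860013  dy spot-axis 0.0109138522979762
  axis pt y -0.0021060933669064916 z 0.15800104894885544  dy spot-axis 0.010821474949347903
```

About 11 mm remain, and the axis heights check out (barrel bottom at row 247 gives z ≈ 120 mm). I'll go back to the tray's end and push about 10.5 mm more.

```bash
python3 -m pendant '[[-0.4,-0.015,0.03,0.01,0,0.145,0],[-0.4,0,0.04,0.01,0.01,0.145,0],[-0.4,0,0.04,0,0.01,0.145,0],[-0.4,0,0.04,0,0.01,0.145,0],[-0.4,0.01,0.03,0,0,0,-0.14],[-0.4,0.02,0.01,0,0,0,-0.14],[-0.4,0.02,0,0,0,0,-0.14],[-0.4,0.025,0,0,0,0,-0.14]]'; python3 -m pendant '[[-0.4,0.025,0,0,0,0,-0.14],[-0.4,0.025,0,0,0,0,-0.14],[-0.4,0.025,0,0,0,0,-0.14],[-0.4,0.025,0,0,0,0,-0.14],[-0.4,0.01,0,0,0,0,-0.14],[-0.4,0,0,0,0,0,-0.14],[-0.4,0,0,0,0,0,0]]'; cat > tgt.py <<'E'
from h import *
import sys
x,y,z,psi,p=map(float,sys.argv[1:6]); T=pose()
e=np.array([np.cos(psi),np.sin(psi),0]);u=np.array([0,0,1.])
X=np.cos(p)*e+np.sin(p)*u;Y=np.sin(p)*e-np.cos(p)*u
print("now",T[:3,3].round(4),"shift",([x,y,z]-T[:3,3]).round(4),"turn",R.from_matrix(np.c_[X,Y,np.cross(X,Y)]@T[:3,:3].T).as_rotvec().round(3),"F",arm.sense()["wrist_force"].round(1))
E
python3 tgt.py 0.6185 0.105 0.035 -1.656 0
```

```text
time: 14.65
tool_pos: [0.53, 0.0683, 0.2545]
orientation: [0.681, -0.153, 0.287, -0.656]
wrist_force: [0.1, -1.1, 1.1]
gripper_width: 0.298
time: 15.35
tool_pos: [0.6518, 0.0657, 0.2656]
orientation: [0.547, -0.424, 0.549, -0.469]
wrist_force: [0.1, 0.3, 0.8]
gripper_width: 0.303
now [0.6518 0.0657 0.2656] shift [-0.0333  0.0393 -0.2306] turn [ 0.205  0.037 -0.128] F [0.1 0.3 0.8]
```

```bash
python3 -m pendant '[[-0.4,-0.017,0.02,0,0.1,0.018,-0.06],[-0.4,-0.016,0.02,-0.02,0.1,0.018,-0.06],[-0.4,0,0,-0.045,0,0,0],[-0.4,0,0,-0.045,0,0,0],[-0.4,0,0,-0.045,0,0,0],[-0.4,0,0,0,0,0,0],[-0.4,0,0,0,0,0,0]]'; python3 tgt.py 0.6185 0.105 0.035 -1.656 0
```

```text
time: 16.05
tool_pos: [0.6207, 0.1044, 0.1179]
orientation: [0.478, -0.511, 0.521, -0.489]
wrist_force: [-0.0, -0.6, 1.1]
gripper_width: 0.3
now [0.6207 0.1044 0.1179] shift [-0.0022  0.0006 -0.0829] turn [-0.     0.021 -0.021] F [-0.  -0.6  1.1]
```

```bash
python3 -m pendant '[[-0.4,-0.002,0,-0.03,0,0.01,-0.01],[-0.4,0,0,-0.03,0,0.01,-0.01],[-0.4,0,0,-0.018,0,0,0],[-0.4,0,0,0,0,0,0],[-0.4,0,0,0,0,0,0]]'; python3 tgt.py 0.6147 0.059 0.035 -1.654 0
```

```text
time: 16.55
tool_pos: [0.6292, 0.1045, 0.0537]
orientation: [0.473, -0.514, 0.525, -0.486]
wrist_force: [-0.1, 0.7, 1.6]
gripper_width: 0.302
now [0.6292 0.1045 0.0537] shift [-0.0145 -0.0455 -0.0187] turn [-0.     0.024 -0.004] F [-0.1  0.7  1.6]
```

```bash
python3 -m pendant '[[-0.4,-0.012,0,0,0,0.02,0],[-0.4,0,0,0,0,0,0],[-0.4,-0.003,0,-0.01,0,0,0],[-0.4,-0.0,0,-0.006,0,0,0],[-0.4,0,0,0,0,0,0]]'; python3 tgt.py 0.6147 0.059 0.035 -1.654 0
```

```text
time: 17.05
tool_pos: [0.6167, 0.1049, 0.0434]
orientation: [0.477, -0.516, 0.522, -0.484]
wrist_force: [0.3, -0.5, -0.2]
gripper_width: 0.301
now [0.6167 0.1049 0.0434] shift [-0.002  -0.0459 -0.0084] turn [-0.001  0.012 -0.005] F [ 0.3 -0.5 -0.2]
```

```bash
python3 -m pendant '[[-0.4,0,-0.01,-0.006,0,0,0],[-0.4,0,-0.012,0,0,0,0],[-0.4,0,-0.006,0,0,0,0],[-0.4,0,0,0,0,0,0]]'; python3 tgt.py 0.6147 0.0585 0.035 -1.654 0
```

```text
time: 17.45
tool_pos: [0.6162, 0.074, 0.0358]
orientation: [0.477, -0.517, 0.521, -0.483]
wrist_force: [0.3, 0.1, 0.4]
gripper_width: 0.302
now [0.6162 0.074  0.0358] shift [-0.0015 -0.0155 -0.0008] turn [-0.001  0.01  -0.005] F [0.3 0.1 0.4]
```

```bash
python3 -m pendant '[[-0.4,-0.001,-0.005,0,0,0,0],[-0.4,0,-0.004,0,0,0,0],[-0.4,0,-0.003,0,0,0,0],[-0.4,0,0,0,0,0,0]]'; python3 tgt.py 0.6147 0.0585 0.035 -1.654 0; python3 -m pendant '[[-0.4,0,-0.003,0,0,0,0],[-0.4,0,0,0,0,0,0]]'; python3 tgt.py 0.6147 0.0585 0.035 -1.654 0
```

```text
time: 17.85
tool_pos: [0.6151, 0.0612, 0.0359]
orientation: [0.477, -0.517, 0.521, -0.483]
wrist_force: [-0.9, 0.5, -0.7]
gripper_width: 0.3
now [0.6151 0.0612 0.0359] shift [-0.0004 -0.0027 -0.0009] turn [-0.002  0.01  -0.004] F [-0.9  0.5 -0.7]
time: 18.05
tool_pos: [0.6152, 0.0583, 0.036]
orientation: [0.477, -0.517, 0.521, -0.483]
wrist_force: [-0.6, -0.6, 0.7]
gripper_width: 0.297
now [0.6152 0.0583 0.036 ] shift [-0.0005  0.0002 -0.001 ] turn [-0.002  0.011 -0.004] F [-0.6 -0.6  0.7]
```

Pushed 10.8 mm. Next I'll back off and view from the front again.

```bash
python3 -m pendant '[[-0.4,0,0.02,0,0,0,0],[-0.4,0,0.02,0.01,0,0,0],[-0.4,-0.01,0.01,0.045,0,0,0.05],[-0.4,-0.03,0,0.045,0,0,0.13],[-0.4,-0.035,-0.01,0.045,0,0,0.14],[-0.4,-0.035,-0.02,0.04,0,0,0.14],[-0.4,-0.035,-0.03,0.03,0,0,0.14],[-0.4,-0.02,-0.03,0,0,0,0.14]]'; python3 -m pendant '[[-0.4,0,-0.03,0,0,0,0.14],[-0.4,0,-0.03,0,0,0,0.14],[0.5,0,-0.03,0,0,0,0.14],[1,0,-0.03,0,0,0,0.14],[1,0,-0.01,0,0,0,0.14],[1,0,0,0,0,0,0.1],[1,0,0,0,0,0,0]]'; python3 tgt.py 0.4565 -0.086 0.235 -0.083 0.59
```

```text
time: 18.85
tool_pos: [0.4627, 0.0256, 0.2399]
orientation: [-0.638, 0.295, -0.304, 0.643]
wrist_force: [0.5, -0.2, -0.2]
gripper_width: 0.295
time: 19.55
tool_pos: [0.4584, -0.1141, 0.2442]
orientation: [-0.705, 0.009, -0.02, 0.709]
wrist_force: [0.4, 0.2, 0.7]
gripper_width: 0.998
now [ 0.4584 -0.1141  0.2442] shift [-0.0019  0.0281 -0.0092] turn [-0.042 -0.573 -0.044] F [0.4 0.2 0.7]
```

```bash
python3 -m pendant '[[1,0,0.01,-0.004,-0.01,-0.145,-0.011],[1,0,0.009,-0.003,-0.01,-0.145,-0.011],[1,0,0.009,0,-0.01,-0.145,-0.011],[1,0,0,0,-0.01,-0.135,-0.011],[1,0,0,0,0,0,0],[1,0,0,0,0,0,0]]'; python3 - <<'E'
from wgap import *
print(pose().round(4))
c=grab("wrist"); f=c["frame"]
cv2.imwrite("pics/w10.png",f[:,:,::-1])
cv2.imwrite("pics/w10z.png",cv2.resize(f[150:320,220:340,::-1],None,fx=5,fy=5,interpolation=cv2.INTER_CUBIC)[:600])
E
```

```text
time: 20.15
tool_pos: [0.4597, -0.0824, 0.2373]
orientation: [0.682, 0.166, 0.23, -0.674]
wrist_force: [0.3, -0.4, 0.1]
gripper_width: 0.993
[[ 0.8389  0.5369  0.0896  0.4597]
 [-0.0829 -0.0367  0.9959 -0.0824]
 [ 0.538  -0.8428  0.0137  0.2373]
 [ 0.      0.      0.      1.    ]]
```

View pics/w10.png

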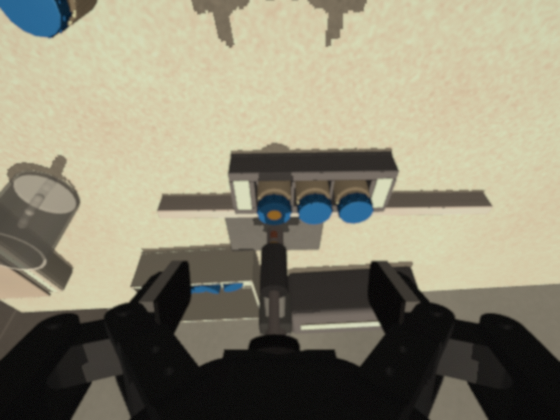

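View pics/w10z.png

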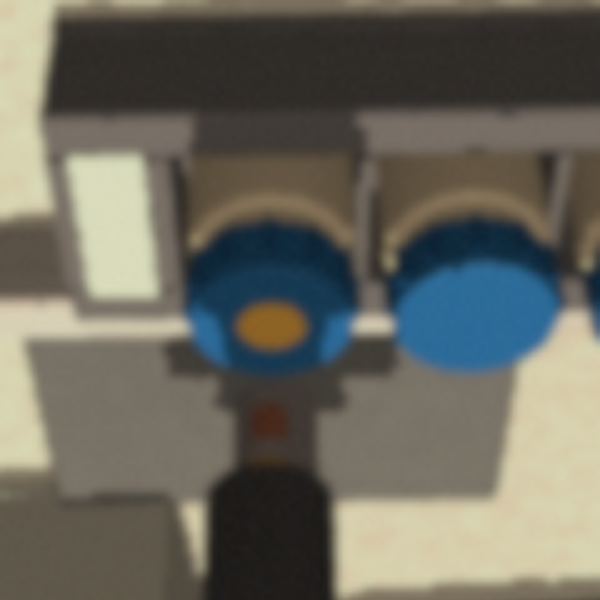

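The spot centre is at zoom (272,327), the copper tip at (269,420) and the barrel axis at about (270,540). They line up to within a pixel.

```bash
python3 - <<'E'
from wgap import *
c=grab("wrist"); f=c["frame"]
h=cv2.cvtColor(f,cv2.COLOR_RGB2HSV)[200:230,255:295]
m=cv2.inRange(h,(8,120,60),(38,255,255)); n,l,s,ce=cv2.connectedComponentsWithStats(m); i=1+s[1:,4].argmax(); sp=ce[i]+[255,200]; print(sp,s[i])
ax=[]
for r in(252,256,260,264):
    row=f[r,245:305].astype(float).mean(1); d=np.where(row<45)[0]; ax.append((245+(d[0]+d[-1])/2,r))
print(ax)
rel(c,sp,[(220+269/5-.4,150+420/5)]+ax)
# fence front top/bottom edges and tray near edge rows
for u in((200,195),(440,192)): print("fence foot",plane(c,u,0))
# cap centres
m=cv2.inRange(cv2.cvtColor(f,cv2.COLOR_RGB2HSV),(95,150,110),(115,255,255)); n,l,s,ce=cv2.connectedComponentsWithStats(m)
for i in range(1,n):
    if s[i][4]>100 and 180<ce[i][1]<240: print("cap",ce[i],plane(c,ce[i],.071))
E
```

```text
[273.64285714 214.61904762] [13 11 13  8 84]
[(np.float64(273.0), 252), (np.float64(273.0), 256), (np.float64(273.0), 260), (np.float64(273.0), 264)]
spot stand x,y 9.832160333179972e-05 -0.001363308015257508
  axis pt y -0.0016860632347891781 z 0.09940213607601656  dy spot-axis 0.00032275521953167017
  axis pt y -0.0021419788078818444 z 0.12311976195322663  dy spot-axis 0.0007786707926243366
  axis pt y -0.0021449775075507854 z 0.12809158505132912  dy spot-axis 0.0007816694922932774
  axis pt y -0.0021479384033770282 z 0.13296151822137112  dy spot-axis 0.0007846303881195201
  axis pt y -0.0021508626894051787 z 0.1377327157502523  dy spot-axis 0.0007875546741476705
fence foot [ 0.62839198 -0.20701891  0.        ]
fence foot [0.65741158 0.13346758 0.        ]
cap [314.47460938 212.22851562] [ 0.60073732 -0.0518175   0.071     ]
cap [355.45875252 211.27364185] [ 0.60404062 -0.00437485  0.071     ]
```

In y the spot is within 0.8 mm of the axis. Now I'll check that the tray is square and snug, from its near edge against the fence.

```bash
python3 - <<'E'
from h import *
c=grab("wrist"); g=cv2.GaussianBlur(c["frame"],(3,3),0).mean(2)
def edge(cols,r0,r1,sign):
    out=[]
    for u in cols:
        d=np.diff(g[r0:r1,u])*sign; i=d.argmax()
        if 0<i<len(d)-1:
            a,b,e=d[i-1],d[i],d[i+1]; off=.5*(a-e)/(a-2*b+e) if a-2*b+e else 0
        else: off=0
        out.append((u,r0+i+.5+off))
    return np.array(out)
def fit(n,e,z):
    P=np.array([plane(c,u,z) for u in e]); k,b=np.polyfit(P[:,1],P[:,0],1); r=P[:,0]-(k*P[:,1]+b)
    ok=abs(r)<.003; k,b=np.polyfit(P[ok,1],P[ok,0],1)
    print(n,"slope",k.round(4),"x at y=-.1:",(b-.1*k).round(4),"at y=.05",(b+.05*k).round(4),"rms",r[ok].std().round(5),ok.sum())
fit("tray foot",edge(list(range(236,262,3))+list(range(295,390,4)),140,163,-1),0)
fit("tray rim near",edge(list(range(300,390,4)),160,185,1),.038)
fit("fence foot R",edge(range(402,486,4),183,202,-1),0)
fit("fence foot L",edge(range(165,225,4),183,204,-1),0)
fit("fence foot all",edge(list(range(165,225,4))+list(range(402,486,4)),183,204,-1),0)
fit("fence top",edge(list(range(165,225,4))+list(range(402,486,4)),200,215,1),.03)
E
```

```text
tray foot slope 0.0851 x at y=-.1: 0.5601 at y=.05 0.5729 rms 0.00084 33
tray rim near slope 0.0795 x at y=-.1: 0.5633 at y=.05 0.5753 rms 0.00165 15
fence foot R slope 0.088 x at y=-.1: 0.6334 at y=.05 0.6466 rms 0.00059 21
fence foot L slope 0.0888 x at y=-.1: 0.6342 at y=.05 0.6476 rms 0.00072 15
fence foot all slope 0.086 x at y=-.1: 0.6339 at y=.05 0.6468 rms 0.00065 36
fence top slope 0.0863 x at y=-.1: 0.6354 at y=.05 0.6483 rms 0.0003 36
```

The tray foot is parallel to the fence (slopes 0.0851 and 0.086), with a gap of at most about 1.5 mm. To check across the fence too, I'll look at the probe and spot from the +y side, using a pure yaw of this same pitched pose.

```bash
python3 -m pendant '[[1,0,0.04,0.005,0,0,-0.14],[1,0,0.04,0.005,0,0,-0.14],[1,0,0.04,0,0,0,-0.14],[1,0,0.02,0,0,0,-0.14],[1,0.02,0,0,0,0,-0.14],[1,0.03,0,0,0,0,-0.14],[1,0.035,0,0,0,0,-0.14],[1,0.035,0,0,0,0,-0.14]]'; python3 -m pendant '[[1,0.03,0,0,0,0,-0.14],[1,0.01,0,0,0,0,-0.14],[1,0,0,0,0,0,-0.14],[1,0,0,0,0,0,-0.05],[1,0,0,0,0,0,0]]'; python3 tgt.py 0.611 0.0445 0.235 -1.654 0.59
```

```text
time: 21.1
tool_pos: [0.5332, -0.0383, 0.2312]
orientation: [0.702, -0.05, 0.383, -0.599]
wrist_force: [-0.4, 0.2, 0.3]
gripper_width: 0.999
time: 21.6
tool_pos: [0.592, -0.0368, 0.2364]
orientation: [0.667, -0.212, 0.525, -0.484]
wrist_force: [-0.4, 0.3, -0.4]
gripper_width: 1.001
now [ 0.592  -0.0368  0.2364] shift [ 0.019   0.0813 -0.0014] turn [-0.076  0.008 -0.52 ] F [-0.4  0.3 -0.4]
```

The rows were speed-limited, so the hand is closer to the stand than I planned. There is no force, so I'll move straight back in +y first.

```bash
python3 -m pendant '[[1,0,0.03,0,0,0,0],[1,0,0.03,0,0,0,0],[1,0.005,0.02,0,-0.03,0,-0.12],[1,0.005,0,0,-0.03,0,-0.13],[1,0.005,0,0,-0.02,0,-0.13],[1,0,0,0,0,0,-0.13],[1,0,0,0,0,0,0]]'; python3 tgt.py 0.611 0.0445 0.235 -1.654 0.59
python3 - <<'E'
from h import *
c=grab("wrist"); f=c["frame"]
cv2.imwrite("pics/w11.png",f[:,:,::-1])
E
```

```text
time: 22.3
tool_pos: [0.614, 0.0459, 0.2397]
orientation: [0.609, -0.352, 0.644, -0.301]
wrist_force: [-0.3, -0.1, -0.1]
gripper_width: 0.997
now [0.614  0.0459 0.2397] shift [-0.003  -0.0014 -0.0047] turn [0.02  0.009 0.004] F [-0.3 -0.1 -0.1]
```

View pics/w11.png

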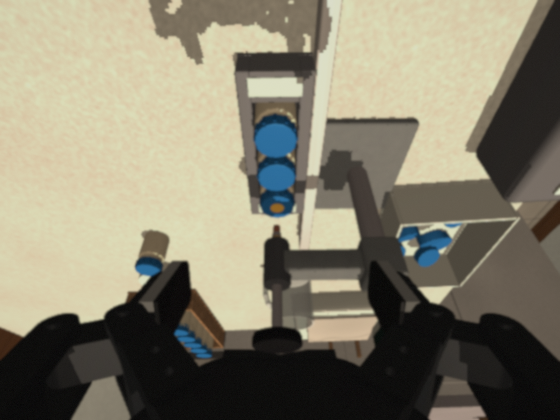

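```bash
python3 - <<'E'
from h import *
c=grab("wrist"); f=c["frame"]
cv2.imwrite("pics/w11z.png",cv2.resize(f[180:290,220:330,::-1],None,fx=5,fy=5,interpolation=cv2.INTER_CUBIC))
h=cv2.cvtColor(f,cv2.COLOR_RGB2HSV)[196:222,258:298]
m=cv2.inRange(h,(8,120,60),(38,255,255)); n,l,s,ce=cv2.connectedComponentsWithStats(m); i=1+s[1:,4].argmax(); sp=ce[i]+[258,196]; print(sp,s[i])
psi=-.084;ex=np.array([np.cos(psi),np.sin(psi),0]);ey=np.array([-np.sin(psi),np.cos(psi),0]);K=np.array([.599,-.0995,0])
s=plane(c,sp,.071);print("spot",s,"stand",(s-K)@ex,(s-K)@ey)
for r in(242,245,248,270,275,280):
    row=f[r,245:310].astype(float).mean(1); d=np.where(row<50)[0]; 
    # run containing col 275
    a=b=275-245
    while row[a-1]<50:a-=1
    while row[b+1]<50 and b<62:b+=1
    u=245+(a+b)/2; o,v=ray(c,(u,r)); P=o+v*(((K-o)@ey)/(v@ey)); print(r,245+a,245+b,"axis x",((P-K)@ex).round(4),"z",P[2].round(4),"dx spot-axis",((s-P)@ex).round(4))
E
```

```text
[277.1686747  207.59036145] [13  8 13  8 83]
spot [ 0.60082894 -0.09788186  0.071     ] stand 0.0016867297305825188 0.0017658849858192634
242 267 286 axis x 0.0006 z 0.118 dx spot-axis 0.0011
245 266 287 axis x 0.0006 z 0.1219 dx spot-axis 0.0011
248 266 288 axis x 0.0011 z 0.1257 dx spot-axis 0.0006
270 265 285 axis x -0.0011 z 0.1517 dx spot-axis 0.0028
275 265 289 axis x 0.0009 z 0.1573 dx spot-axis 0.0008
280 265 289 axis x 0.0009 z 0.1628 dx spot-axis 0.0008
```

View pics/w11z.png

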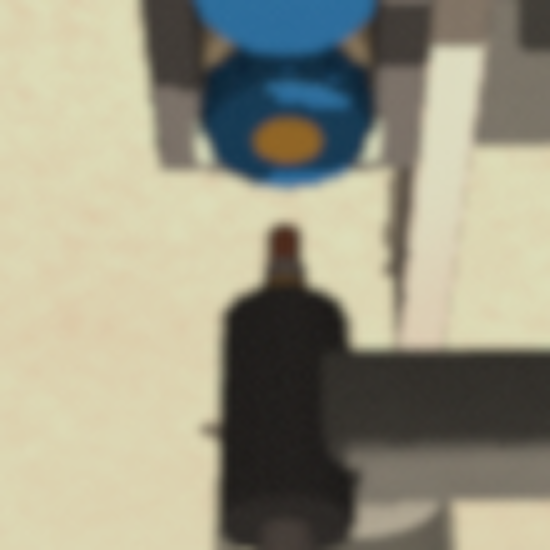

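From the +y side the spot is about 1 mm past the axis, and from the front about 0.6 mm, so the offset is about 1.1 mm in total, inside the 4 mm limit. Next I'll estimate the probe tip's height and get the turn for the pressing pose.

```bash
python3 tgt.py 0.58 0.02 0.30 -0.083 0; python3 - <<'E'
from h import *
c=grab("wrist"); psi=-.084;ey=np.array([-np.sin(psi),np.cos(psi),0]);K=np.array([.5995,-.1,0])
for r in(224.5,225.5,237.5):
    o,v=ray(c,(276.6,r)); P=o+v*(((K-o)@ey)/(v@ey)); print(r,P)
E
```

```text
now [0.6123 0.0456 0.2397] shift [-0.0323 -0.0256  0.0603] turn [0.509 0.443 1.521] F [-0.4 -0.   0. ]
224.5 [ 0.59882272 -0.09994297  0.0944264 ]
225.5 [ 0.59881577 -0.09994239  0.09583314]
237.5 [ 0.59873511 -0.0999356   0.11215789]
```

```bash
python3 -m pendant '[[-1,-0.005,0,0.02,0.042,0.037,0.127],[-1,-0.005,0,0.02,0.042,0.037,0.127],[-1,-0.005,0,0.02,0.042,0.037,0.127],[-1,-0.005,0,0,0.042,0.037,0.127],[-1,-0.005,0,0,0.042,0.037,0.127],[-1,-0.005,0,0,0.042,0.037,0.127],[-1,0,0,0,0.042,0.037,0.127],[-1,0,0,0,0.042,0.037,0.127]]'; python3 tgt.py 0.58 0.02 0.30 -0.083 0
```

```text
time: 23.25
tool_pos: [0.5719, 0.0441, 0.3036]
orientation: [0.732, -0.127, 0.239, -0.625]
wrist_force: [-0.3, -0.1, 0.5]
gripper_width: 0.002
now [0.5719 0.0441 0.3036] shift [ 0.0081 -0.0241 -0.0036] turn [0.159 0.154 0.441] F [-0.3 -0.1  0.5]
```

```bash
python3 -m pendant '[[-1,0.004,-0.012,0,0.04,0.04,0.12],[-1,0.004,-0.012,0,0.04,0.04,0.12],[-1,0,0,0,0.04,0.04,0.12],[-1,0,0,0,0.03,0.03,0.08],[-1,0,0,0,0,0,0],[-1,0,0,0,0,0,0]]'; python3 tgt.py 0.5995 -0.100 0.28 -0.083 0
```

```text
time: 23.85
tool_pos: [0.5728, 0.0159, 0.3064]
orientation: [0.708, -0.016, 0.024, -0.705]
wrist_force: [-0.7, 0.2, 1.1]
gripper_width: 0.001
now [0.5728 0.0159 0.3064] shift [ 0.0267 -0.1159 -0.0264] turn [ 0.005  0.01  -0.026] F [-0.7  0.2  1.1]
```

Now over the knob, staying high.

```bash
python3 -m pendant '[[-1,0.009,-0.035,0,0,0.005,-0.01],[-1,0.009,-0.035,0,0,0.005,-0.01],[-1,0.008,-0.03,0,0,0,-0.005],[-1,0,-0.014,0,0,0,0],[-1,0,0,-0.01,0,0,0],[-1,0,0,0,0,0,0]]'; python3 tgt.py 0.5995 -0.100 0.26 -0.083 0
```

```text
time: 24.45
tool_pos: [0.5949, -0.0971, 0.296]
orientation: [0.71, -0.029, 0.031, -0.703]
wrist_force: [-0.7, 1.0, 0.7]
gripper_width: 0.002
now [ 0.5949 -0.0971  0.296 ] shift [ 0.0046 -0.0029 -0.036 ] turn [0.01  0.003 0.001] F [-0.7  1.   0.7]
```

```bash
python3 - <<'E'
from h import *
c=grab("scene"); cv2.imwrite("pics/s12.png",cv2.resize(c["frame"][200:340,150:330,::-1],None,fx=4,fy=4,interpolation=cv2.INTER_CUBIC))
c=grab("top"); cv2.imwrite("pics/t12.png",cv2.resize(c["frame"][110:260,260:420,::-1],None,fx=4,fy=4))
E
```

```text
(no output)
```

View pics/s12.png

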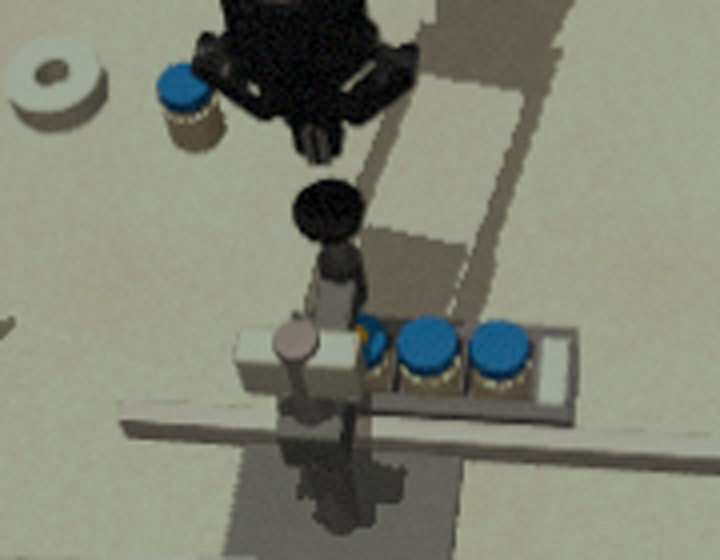

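The scene view shows the closed fingertips at about (317,155) in the crop, above the knob at (328,212) and clear of the column box. I'll centre and descend to just above the knob.

```bash
python3 -m pendant '[[-1,0.004,-0.003,-0.012,0.01,0.003,0],[-1,0.001,-0.001,-0.012,0,0,0],[-1,0,0,-0.012,0,0,0],[-1,0,0,0,0,0,0],[-1,0,0,0,0,0,0]]'; python3 tgt.py 0.5995 -0.100 0.25 -0.083 0
```

```text
time: 25.05
tool_pos: [0.6004, -0.0977, 0.2574]
orientation: [-0.706, 0.028, -0.028, 0.707]
wrist_force: [-0.7, -0.5, 0.5]
gripper_width: 0.0
now [ 0.6004 -0.0977  0.2574] shift [-0.0009 -0.0023 -0.0074] turn [-0.002  0.    -0.004] F [-0.7 -0.5  0.5]
```

```bash
python3 -m pendant '[[-1,0,-0.002,-0.004,0,0,0],[-1,0,0,-0.004,0,0,0],[-1,0,0,0,0,0,0]]' | grep -E "pos|force";  python3 -m pendant '[[-1,0,0,-0.003,0,0,0],[-1,0,0,-0.003,0,0,0],[-1,0,0,0,0,0,0]]'| grep -E "pos|force"; python3 -m pendant '[[-1,0,0,-0.003,0,0,0],[-1,0,0,-0.003,0,0,0],[-1,0,0,0,0,0,0]]'| grep -E "pos|force"
```

```text
tool_pos: [0.6008, -0.0998, 0.2492]
wrist_force: [0.1, -1.1, 0.5]
tool_pos: [0.6011, -0.1, 0.2439]
wrist_force: [-1.1, 0.6, 1.9]
tool_pos: [0.6012, -0.1, 0.2379]
wrist_force: [-1.0, 0.2, 3.1]
```

```bash
python3 -m pendant '[[-1,0,0,-0.002,0,0,0],[-1,0,0,-0.002,0,0,0],[-1,0,0,0,0,0,0]]' | grep -E "pos|force";  python3 -m pendant '[[-1,0,0,-0.002,0,0,0],[-1,0,0,-0.001,0,0,0],[-1,0,0,0,0,0,0]]'| grep -E "pos|force"; python3 -m pendant '[[-1,0,0,-0.001,0,0,0],[-1,0,0,0,0,0,0]]'| grep -E "pos|force";python3 -m pendant '[[-1,0,0,-0.001,0,0,0],[-1,0,0,0,0,0,0]]'| grep -E "pos|force"
```

```text
tool_pos: [0.6012, -0.1, 0.2338]
wrist_force: [-0.7, 0.3, 2.8]
tool_pos: [0.6012, -0.1, 0.2306]
wrist_force: [-0.2, 0.6, 3.7]
tool_pos: [0.6012, -0.1, 0.2296]
wrist_force: [-1.6, 0.3, 2.5]
tool_pos: [0.6012, -0.1, 0.2286]
wrist_force: [-1.0, 0.7, 2.9]
```

```bash
python3 -m pendant '[[-1,0,0,-0.001,0,0,0],[-1,0,0,0,0,0,0]]' | grep -E "pos|force";  python3 -m pendant '[[-1,0,0,-0.001,0,0,0],[-1,0,0,0,0,0,0]]'| grep -E "pos|force"
```

```text
tool_pos: [0.6012, -0.1, 0.2276]
wrist_force: [-0.7, 0.7, 3.6]
tool_pos: [0.6012, -0.1, 0.2265]
wrist_force: [-0.8, 0.0, 3.4]
```

```bash
python3 -m pendant '[[-1,0,0,-0.001,0,0,0],[-1,0,0,0,0,0,0]]' | grep -E "pos|force"
```

```text
tool_pos: [0.6012, -0.1, 0.2255]
wrist_force: [-0.4, -0.6, 3.4]
```

```bash
python3 -m pendant '[[-1,0,0,-0.001,0,0,0],[-1,0,0,0,0,0,0]]' | grep -E "pos|force"
```

```text
tool_pos: [0.6013, -0.1, 0.2244]
wrist_force: [-1.0, 0.1, 3.3]
```

```bash
python3 -m pendant '[[-1,0,0,-0.001,0,0,0],[-1,0,0,0,0,0,0]]' | grep -E "pos|force"
```

```text
tool_pos: [0.6012, -0.1, 0.2234]
wrist_force: [-1.4, -0.1, 3.7]
```

```bash
python3 -m pendant '[[-1,0,0,-0.001,0,0,0],[-1,0,0,0,0,0,0]]' | grep -E "pos|force"
```

```text
tool_pos: [0.6013, -0.1, 0.2227]
wrist_force: [-1.9, 0.9, 5.8]
```

The jump to 5.8 N is the tip meeting the cap. The return spring alone gives about 3.6 N, so I'm aiming for about 12.5 N total.

```bash
python3 -m pendant '[[-1,0,0,-0.001,0,0,0],[-1,0,0,0,0,0,0]]' | grep -E "pos|force"
```

```text
tool_pos: [0.6013, -0.1, 0.2225]
wrist_force: [-2.2, 0.6, 7.0]
```

```bash
python3 -m pendant '[[-1,0,0,-0.001,0,0,0],[-1,0,0,0,0,0,0]]' | grep -E "pos|force"
```

```text
tool_pos: [0.6012, -0.1, 0.2225]
wrist_force: [-2.0, 1.0, 6.8]
```

```bash
python3 -m pendant '[[-1,0,0,-0.002,0,0,0],[-1,0,0,-0.001,0,0,0]]' | grep -E "pos|force"
```

```text
tool_pos: [0.6013, -0.1, 0.2211]
wrist_force: [-3.0, 1.3, 11.5]
```

```bash
python3 -m pendant '[[-1,0,0,-0.002,0,0,0],[-1,0,0,-0.002,0,0,0]]' | grep -E "pos|force"
```

```text
tool_pos: [0.6013, -0.1, 0.2197]
wrist_force: [-4.9, 1.4, 15.5]
```

That is slightly above target (tip about 11.5 N, under 15 N). I'll ease off and hold.

```bash
python3 -m pendant '[[-1,0,0,0,0,0,0],[-1,0,0,0,0,0,0]]' | grep -E "time|pos|force"; python3 -m pendant '[[-1,0,0,-0.001,0,0,0],[-1,0,0,-0.001,0,0,0],[-1,0,0,-0.001,0,0,0]]' | grep -E "time|pos|force"
```

```text
time: 29.15
tool_pos: [0.6012, -0.1, 0.2219]
wrist_force: [-2.6, 1.6, 8.0]
time: 29.45
tool_pos: [0.6012, -0.1, 0.2215]
wrist_force: [-3.3, 1.2, 9.6]
```

```bash
python3 -m pendant '[[-1,0,0,-0.0015,0,0,0],[-1,0,0,-0.0015,0,0,0],[-1,0,0,-0.0015,0,0,0]]' | grep -E "time|pos|force"; python3 -m pendant '[[-1,0,0,-0.0015,0,0,0],[-1,0,0,-0.0015,0,0,0],[-1,0,0,-0.0015,0,0,0]]' | grep -E "time|pos|force"
```

```text
time: 29.75
tool_pos: [0.6012, -0.1, 0.2203]
wrist_force: [-4.5, 1.3, 13.0]
time: 30.05
tool_pos: [0.6011, -0.0999, 0.22]
wrist_force: [-3.9, 1.3, 13.7]
```

```bash
python3 -m pendant '[[-1,0,0,-0.0015,0,0,0],[-1,0,0,-0.0015,0,0,0],[-1,0,0,-0.0015,0,0,0],[-1,0,0,-0.0015,0,0,0]]' | grep -E "time|pos|force"
```

```text
time: 30.45
tool_pos: [0.6011, -0.1, 0.22]
wrist_force: [-5.2, 1.4, 14.0]
```

It is steady at a total of about 13.7 N, so about 9.5 N on the spot. I'll hold a little longer.

```bash
python3 -m pendant '[[-1,0,0,-0.0014,0,0,0],[-1,0,0,-0.0014,0,0,0],[-1,0,0,-0.0014,0,0,0],[-1,0,0,-0.0014,0,0,0]]' | grep -E "time|pos|force"
```

```text
time: 30.85
tool_pos: [0.601, -0.0999, 0.2202]
wrist_force: [-5.0, 1.0, 13.4]
```

```bash
python3 -m pendant '[[-1,0,0,0.005,0,0,0],[-1,0,0,0.01,0,0,0],[-1,0,0,0.012,0,0,0],[-1,0,0,0.015,0,0,0],[-1,0,0,0.03,0,0,0],[-1,0,0,0.03,0,0,0],[-1,-0.03,0,0.01,0,0,0],[-1,-0.03,0,0,0,0,0]]'; python3 tgt.py 0.4565 -0.086 0.235 -0.083 0.59
```

```text
time: 31.65
tool_pos: [0.5429, -0.1004, 0.3378]
orientation: [0.708, -0.02, 0.035, -0.705]
wrist_force: [0.4, -0.1, -1.0]
gripper_width: 0.001
now [ 0.5429 -0.1004  0.3378] shift [-0.0864  0.0144 -0.1028] turn [-0.041 -0.568 -0.005] F [ 0.4 -0.1 -1. ]
```

Released. I'll back off to the viewing pose for a final check.

```bash
python3 -m pendant '[[-1,-0.03,0.004,0,-0.01,-0.14,0],[-1,-0.03,0.004,-0.01,-0.01,-0.14,0],[-1,-0.02,0.004,-0.03,-0.01,-0.14,0],[-1,-0.005,0.002,-0.03,-0.01,-0.14,0],[-1,0,0,-0.03,0,0,0],[-1,0,0,0,0,0,0],[-1,0,0,0,0,0,0]]'; python3 - <<'E'
from wgap import *
c=grab("wrist"); f=c["frame"]
cv2.imwrite("pics/w13.png",f[:,:,::-1])
s=grab("scene"); cv2.imwrite("pics/s13.png",cv2.resize(s["frame"][200:340,150:330,::-1],None,fx=4,fy=4,interpolation=cv2.INTER_CUBIC))
print(pose().round(3))
E
```

```text
time: 32.35
tool_pos: [0.4564, -0.0834, 0.2456]
orientation: [0.685, 0.172, 0.223, -0.671]
wrist_force: [0.5, -0.8, 0.2]
gripper_width: -0.002
[[ 0.84   0.538  0.074  0.458]
 [-0.062 -0.04   0.997 -0.084]
 [ 0.539 -0.842  0.     0.247]
 [ 0.     0.     0.     1.   ]]
```

View pics/w13.png

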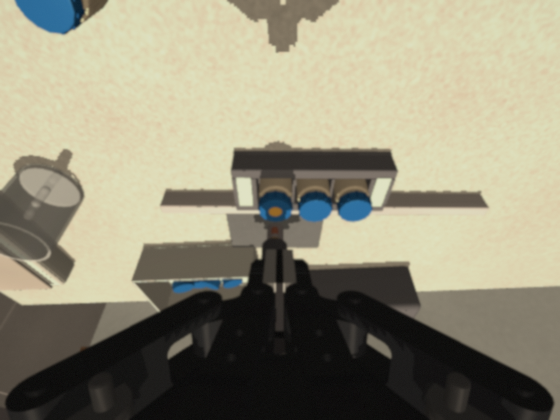

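View pics/s13.png

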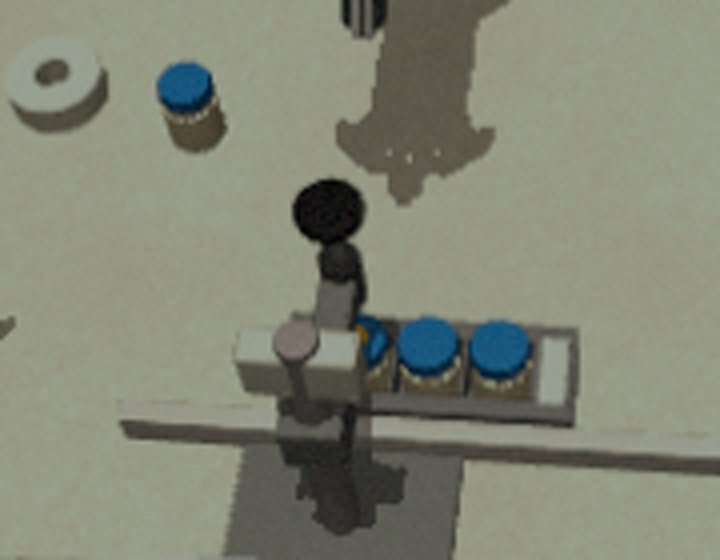

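The tray is unmoved: caps and rim sit at the same crop pixels as before pressing, and the spot at (276,212) is in line with the probe at about (275,240). The knob is back up at (328,212), identical to before. The robot is clear, so I'm handing in.

```bash
python3 - <<'E'
from plant import arm
print(arm.finish_job(), arm.sense()["time"])
E
```

```text
the job is handed in; nothing more can be done
the job is handed in; nothing more can be done
```

I pushed the tray snug to the fence, slid it about 137 mm along, pressed the knob until the probe bore on the yellow spot, let it spring back, and handed the job in. The clock read about 32.5 s of the 72 s allowed; no verdict is reported.

- **Sliding:** I pushed first with the open jaws against the long side, then with two fingers against the tray's +y end. The tray was never gripped or lifted.
- **Spot under the probe:** Seen in the wrist camera from two sides, the spot was about 0.3–0.8 mm off the probe axis along the fence. Across the fence it was about 1 mm off; one of six samples there read 2.8 mm.
- **Tray against the fence:** The tray edge and the fence were parallel within about 0.001 rad from the tray's foot, or 0.007 rad from its rim. The measured gap was at most about 1.5 mm.
- **Press:** The tip met the cap after about 26 mm of knob travel. The firm hold lasted a little over a second at 13–14 N on the knob, which is about 9–10 N on the spot. I overshot briefly to about 11.5 N and eased off before that hold. All tip forces are worked out from the wrist force minus the return spring.
- **Checks that disagreed:** A plane estimate from the front view put the spot about 3 mm across the fence. The +y-side view, with tip and spot in one picture, gave about 1 mm, and I trusted that one. The yellow-spot colour mask in the fixed cameras was also off by 2–4 mm near the end because of shadow, so I stopped using it.
- **Last look:** The knob was fully up, the tray was unmoved and its bottles upright. The jug, roll and spare bottle looked where they were. I did not look at the cold pack and scraper again.

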